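Light the tea cabinet, set out the tins, dim for display

ROBOT

A 6-joint arm with a two-finger parallel gripper is mounted at the origin on the work surface. World frame = base frame: x ahead of the robot, y to its left, z up, the work surface at z = 0. Lengths are in m, angles in degrees, forces in N, time in s.
With the tool pointing down it reaches from about 0.4 to 0.825 m from the base axis. Payload 7 kg.
Tool frame: the origin (TCP) lies midway between the tips of the shut fingers; the grasp point (between the pads) lies 19 mm behind it; z points along the fingers, y is the line along which they close (so a half turn about z gives the same grasp; the last joint's range is limited). The gripper opens to 88 mm and grips with 3 to 60 N. Pads are 19 mm wide; open, the fingers measure 130 mm over their backs; the gripper's body (78 mm by 193 mm) begins 47 mm behind the grasp point.
Start: joints at [93.054, 20.546, 0.682, 0, -70.136, -16.507], TCP at [0.157, 0.656, 0.227] pointing down, gripper open.
Joint ranges: [-176.03, 176.03], [-82.01, 121.73], [-58.28, 71.71], [-173.87, 95.51], [-174.79, -0.11], [-173.66, 173.66]. Speed limits (degrees/s): [136.94, 136.94, 172.46, 180, 180, 180].

INTERFACE

Orientations are given as [roll, pitch, yaw] about the fixed x, y, z axes, in that order (R = Rz(yaw) Ry(pitch) Rx(roll)).
In Python, from plant import r gives the robot as it stands. The module is installed in compiled form; this text tells all that it offers.
- The arm moves only by the tool play_rows, never from a script. Its argument "rows" is a list of rows, each an object with "slide": the shift along the tool's x, y, z as a fraction of full scale, a list of three; "delta_rot": the turn, a rotation vector about the tool's x, y, z as a fraction of full scale, a list of three; "fingers": the opening, from -1 (shut) to 1 (fully open). In form: [{"slide": [x, y, z], "delta_rot": [rx, ry, rz], "fingers": fingers}, ...]. A call has 1 to 8 rows; each row shifts and turns the commanded pose from where the row before left it, along the tool's axes as they then stand; what a row does not reach is not made up. Full scale, the value 1, is 0.15 m for a shift and 0.08 rad for a turn. A row lasts 1/8 s, in which the tool goes at most 62.5 mm and 10.7 degrees, less where a joint would pass 70% of its speed; a pose out of reach is approached as far as the arm can. A call with a number of a shift or a turn outside -1 to 1 is refused whole. A call with a gripper value outside its range is refused whole. The fingers move at their own pace and stop on an object; "squeeze" is the grip in N (left out, the last holds). Time passes only in rows, so rows that do not move let the fingers close. It gives the time, the measured TCP pose, the force, the opening and the grip force at its end, in the units of the state.
- r.get_state(): the state, without advancing time (a new reading comes with each control period).
- r.capture(name): name is "scene" or "top" or "wrist"; returns a dict with "image" (420x560x3 uint8, blue, green, red), "fx", "fy", "cx", "cy" (pixels), "R" (3x3) and "t" (3): a world point X has camera coordinates R X + t; the wrist camera has in their place "T_tool_cam" (4x4, takes a point from camera to tool coordinates, whose origin is the TCP and whose axes are the flange's). Camera axes: x right, y down, z forward; pixel columns grow to the right and rows downward; lengths in m; the calibration is good to about 2 mm. A picture is of the moment at which its call begins: read the wrist's pose just before it. There is no depth.
- r.close_job(): hands the job in; it is judged then, once.
The state is a dict: "time_s": time; "joints": joint angles; "qd": joint speeds; "joint_torque": joint torques, N m; "tcp_pos": TCP position; "eef_rot": TCP orientation; "contact_force": force on the tool from outside, world axes, zero at the start; "moment": the same for the moment, N m; "gripper_width": finger opening in m; "gripper_force": force on a finger pad.
Only numpy, scipy, OpenCV 4.12 (cv2) and the standard library are available. Lean on these libraries where they do the work, as an engineer would, in place of code of your own. Each camera call takes 0.05 s, during which the arm holds its last target. There are 200 camera calls.

TASK

First turn the cabinet-lamp dial up to the seventh click from off and let go of it, to have light to work by. Then stand all the tea tins on the bamboo tray, one centred on each inlay: round tins on round inlays, square tins on square inlays and lined up with them. Last, turn the lamp back down to the second click from off for display, and leave the other things in the cabinet where they are.

Things in the scene. Friction and masses are not known exactly. Their poses are not given: they have to be found in the camera images.
- lamp_dial (a joint): angle of the lamp dial, rad: 0 = off (pointer at the big red dot), growing clockwise seen from above. A springy detent every 30 degrees (0.5236 rad): settings 0 (off) to 8, setting n rests at n x 0.5236; let go between clicks it springs into one and stays. Hard stops at 0 and 8. About 0.05 to 0.1 N m takes it over a click. Starts at 0 to 3
- dial_grip (a point): on the dial's axis at mid-height of its grip bar, 52 mm above the shelf. Aluminium disc, 60 mm across, top 39 mm above the shelf; on it a black upright bar 50 mm long, 14 mm thick, 26 mm tall (top at 65 mm): pinch it across the 14 mm. A white line at one end of the bar is the pointer, 120 degrees counter-clockwise from above of this point's x axis, which turns with the dial
- lamp_box: lamp control box, fixed: dark wood, 104 x 104 x 30 mm, white top, dial in the middle. Origin: centre of the underside, on the dial's axis. Nine dots round the dial: big red = off, then eight black ones clockwise, one per click. From above, at setting n the pointer stands 120 - 30 n degrees counter-clockwise of the box's x axis
- tray: bamboo tray, fixed, 200 mm (its x) x 280 mm (its y); floor 6 mm thick, rim 7 mm wide, 14 mm high. Origin: centre of the underside. Dark inlays flush in the floor: three round ones (58 mm across) in a row on its +x half, three square ones (52 mm, sides along the tray's) on its -x half; 78 mm between neighbours both ways
- round_spot1 (a point): centre of round inlay 1 of the tray, on the floor's surface
- round_spot2 (a point): centre of round inlay 2 of the tray, on the floor's surface
- round_spot3 (a point): centre of round inlay 3 of the tray, on the floor's surface
- square_spot1 (a point): centre of square inlay 1 of the tray, on the floor's surface
- square_spot2 (a point): centre of square inlay 2 of the tray, on the floor's surface
- square_spot3 (a point): centre of square inlay 3 of the tray, on the floor's surface
- tin_round1: round gold tea tin with a red lid spot, 46 mm diameter, 34 mm tall, about 90 g; closed and rigid. Origin: centre of the underside; z up. May be absent
- tin_round2: round gold tea tin with a red lid spot, 46 mm diameter, 34 mm tall, about 90 g; closed and rigid. Origin: centre of the underside; z up. May be absent
- tin_round3: round gold tea tin with a red lid spot, 46 mm diameter, 34 mm tall, about 90 g; closed and rigid. Origin: centre of the underside; z up. May be absent
- tin_square1: square green tea tin with a gold lid panel, 44 x 44 mm, 34 mm tall, sides along its x and y, about 90 g; closed and rigid. Origin: centre of the underside; z up. May be absent
- tin_square2: square green tea tin with a gold lid panel, 44 x 44 mm, 34 mm tall, sides along its x and y, about 90 g; closed and rigid. Origin: centre of the underside; z up. May be absent
- tin_square3: square green tea tin with a gold lid panel, 44 x 44 mm, 34 mm tall, sides along its x and y, about 90 g; closed and rigid. Origin: centre of the underside; z up. May be absent
- teapot: blue porcelain teapot, about 105 mm across and 100 mm tall; leave it alone. Origin: centre of the underside
- gift_box: gold aluminium gift box with a red band, 104 x 154 mm, 65 mm tall; leave it alone. Origin: centre of the underside
- jade_dish: small jade-green ceramic dish, 90 mm across, 22 mm tall; leave it alone. Origin: centre of the underside
Not all that is in view belongs to the job. What is shaped like the lamp_box but green is not meant.

How it is judged:
By the outcome, as a careful person would: the job done as asked, in the order asked, and still so for the second after the job is handed in, with the robot touching nothing.
Of tin_round1, tin_round2, tin_round3, tin_square1, tin_square2, tin_square3 only 4 to 6 are there at a start; the rules pass over those that are not, and their reading is None.
At some moment in a run one of tin_round1, tin_round2, tin_round3, tin_square1, tin_square2, tin_square3 may be knocked a few centimetres aside while the robot is not near it.
It also fails if it takes over 208 s, if anything falls off the work surface, if the arm or the gripper's body presses on something with over 40 N, if the wrist force passes 120 N, or if a joint passes its speed limit or range.

## Working session

There is one attempt and no reset: what is moved stays moved. The work goes in short steps, Python scripts to look and compute and a tool call to move; the robot and the scene stay as the last step left them, time stands still between calls to the robot, and variables do not carry over. Pictures are saved under pics/ and viewed, at most 14 in all, crops included, and the job is handed in when it is done.

Besides the shell and the picture viewer there is one more tool, called after "Call:" as name([rows], argument=value, ...), one row to a line, values as JSON. play_rows: Moves the arm, as the interface text tells. Shift numbers are shares of 0.15 m and turn numbers shares of 0.08 rad, none past 1 either way. Its arguments: {"type":"object","properties":{"rows":{"type":"array"},"squeeze":{"type":"number"}},"required":["rows"]}

```bash
mkdir -p pics; python3 - <<'E'
from plant import r
import cv2,json
print(r.get_state())
for n in("scene","top"):
    c=r.capture(n); cv2.imwrite(f"pics/{n}0.png",c["image"]); print(n,c["fx"],c["fy"],c["cx"],c["cy"],c["R"],c["t"])
E
```

```text
{'time_s': 0.0, 'joints': array([ 9.30521787e+01,  2.05926111e+01,  6.32266635e-01, -2.09720403e-02,
       -7.01338299e+01, -1.65081518e+01]), 'qd': array([-0.09226273,  0.00766286,  0.04488244, -0.01503096,  0.002746  ,
        0.05101795]), 'joint_torque': array([ 1.87737322e-03, -5.82724893e+01,  2.93054867e+01,  6.99725121e+00,
        6.98770760e-03, -1.58933394e-04]), 'tcp_pos': array([0.15696411, 0.65598929, 0.22559527]), 'eef_rot': array([ 1.79904105e+02, -7.86045703e-03, -1.34631095e+01]), 'contact_force': array([ 0.49417493, -0.83320224,  0.15684941]), 'moment': array([ 0.00513514,  0.02743596, -0.03395647]), 'gripper_force': 0.0, 'gripper_width': 0.08775094803908849}
scene 417.9998235327136 417.9998235327136 279.3764221127179 204.17888122557304 [[-0.88461577  0.46563106  0.02535056]
 [ 0.22802152  0.47934041 -0.8474898 ]
 [-0.40676912 -0.74392237 -0.53020599]] [ 0.55830439 -0.01276623  1.2098587 ]
top 446.40920705824607 446.40920705824607 291.8786644634645 207.41837806354383 [[ 0.02603623 -0.99955228 -0.0147426 ]
 [-0.98449095 -0.02307887 -0.17391071]
 [ 0.1734926   0.01904194 -0.98465107]] [-0.15132007  0.53352784  1.08294426]
```

View pics/scene0.png

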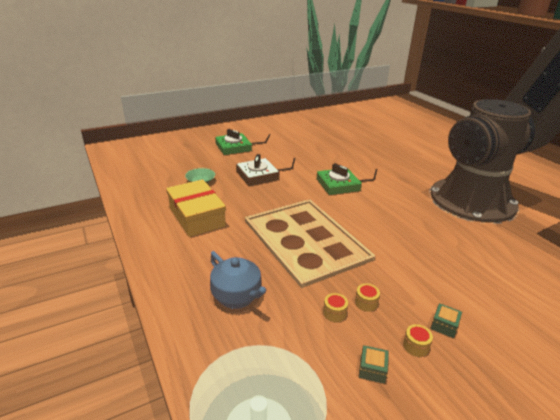

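View pics/top0.png

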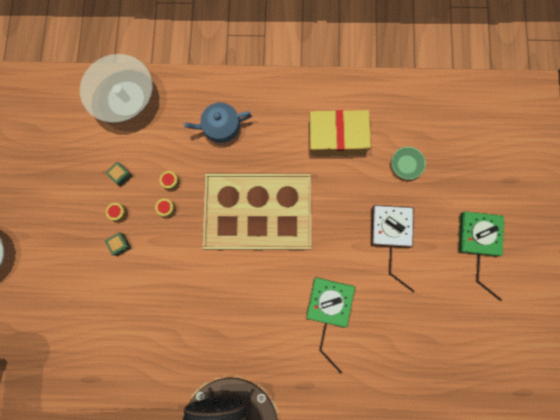

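The top view shows three round tins (red lids near (168,180), (165,207) and (115,212)) and two square ones ((118,174), (117,244)). The tray is at (258,212) and the white lamp box at (393,227). The two green boxes are decoys. Next I'll measure these and zoom in on the dial.

```bash
cat > h.py <<'E'
from plant import r
import cv2,numpy as np
def ray(c,uv,z):
    R,t=np.array(c["R"]),np.array(c["t"]); C=-R.T@t
    d=R.T@np.array([(uv[0]-c["cx"])/c["fx"],(uv[1]-c["cy"])/c["fy"],1.0])
    return C+d*(z-C[2])/d[2]
def wristcam():
    from scipy.spatial.transform import Rotation as Ro
    s=r.get_state(); c=r.capture("wrist"); T=np.eye(4)
    T[:3,:3]=Ro.from_euler('xyz',s["eef_rot"],degrees=True).as_matrix(); T[:3,3]=s["tcp_pos"]
    M=np.linalg.inv(T@np.array(c["T_tool_cam"])); c["R"]=M[:3,:3]; c["t"]=M[:3,3]; return c
def blobs(mask,amin,amax=1e9):
    n,l,st,ce=cv2.connectedComponentsWithStats(mask.astype(np.uint8),connectivity=8)
    return [(ce[i],st[i],(l==i)) for i in range(1,n) if amin<=st[i][4]<=amax]
def hsv(c): 
    a=cv2.cvtColor(c["image"],cv2.COLOR_BGR2HSV).astype(int); return a[...,0],a[...,1],a[...,2]
def worldrect(c,m,z):
    cs,_=cv2.findContours(m.astype(np.uint8),0,1); k=max(cs,key=cv2.contourArea).reshape(-1,2)
    p=np.array([ray(c,q,z)[:2] for q in k])*1000
    return cv2.minAreaRect(p.astype(np.float32))
E
python3 - <<'E'
from h import *
c=r.capture("top"); im=c["image"]; H,S,V=hsv(c)
red=((H<6)|(H>173))&(S>180)&(V>110)
for ce,st,m in blobs(red,4): print("red",ce.round(1),st[4],ray(c,ce,.034).round(4))
for n,(u,v) in dict(s1=(118,174),s2=(117,244)).items(): print(n,im[v,u],H[v,u],S[v,u],V[v,u])
gold=(H>12)&(H<24)&(S>130)&(V>150)
for ce,st,m in blobs(gold,20,300): print("gold",ce.round(1),st[4],ray(c,ce,.034).round(4),worldrect(c,m,.034))
dark=(V<100); 
for ce,st,m in blobs(dark,150,700): 
    print("dark",ce.round(1),st[4],ray(c,ce,.006).round(4))
wh=(S<60)&(V>150)
for ce,st,m in blobs(wh,300): print("white",ce.round(1),st[4],worldrect(c,m,.03))
cv2.imwrite("pics/dial0.png",cv2.resize(im[195:260,360:430],None,fx=8,fy=8,interpolation=cv2.INTER_CUBIC))
E
```

```text
red [339.8 129.6] 210 [ 0.7499 -0.2584  0.034 ]
red [167.7 179. ] 91 [0.6065 0.1863 0.034 ]
red [163.4 206.7] 93 [0.5334 0.1918 0.034 ]
red [113.9 210.9] 97 [0.5194 0.3186 0.034 ]
s1 [ 87 157 201] 18 145 201
s2 [ 86 158 201] 19 146 201
gold [95.2 20.5] 21 [1.0536 0.4221 0.034 ] ((1053.5426025390625, 422.40740966796875), (15.23358154296875, 11.187795639038086), 0.9556645154953003)
gold [378.7  44.5] 23 [ 0.995  -0.3623  0.034 ] ((994.939453125, -363.2294006347656), (5.422867298126221, 44.401084899902344), 89.57542419433594)
gold [523.5  78.7] 44 [ 0.9024 -0.7469  0.034 ] ((899.1213989257812, -745.5261840820312), (21.161090850830078, 35.420902252197266), 86.47084045410156)
gold [514.4  81. ] 23 [ 0.8956 -0.7225  0.034 ] ((894.0189819335938, -720.5208129882812), (14.253846168518066, 18.77030372619629), 1.0789119005203247)
gold [259.4  85.6] 33 [ 0.8694 -0.0418  0.034 ] ((869.2415161132812, -40.736366271972656), (24.0103759765625, 19.549409866333008), 22.580333709716797)
gold [269.3  84.6] 20 [ 0.8729 -0.0685  0.034 ] ((872.5430908203125, -66.76783752441406), (14.259532928466797, 15.5668
[... 28230 characters left out ...]
0.006 ]
dark [337.8 152.6] 359 [ 0.6956 -0.2562  0.006 ]
dark [385.2 246.9] 231 [ 0.4467 -0.3798  0.006 ]
dark [471.5 252. ] 313 [ 0.4392 -0.5998  0.006 ]
dark [  6.3 255.4] 452 [0.4004 0.6    0.006 ]
white [115.8  87.7] 3622 ((859.5595703125, 347.5250244140625), (187.7393341064453, 190.24111938476562), 49.60194396972656)
white [393.  225.3] 1308 ((500.4341735839844, -395.2507019042969), (96.4286880493164, 98.12905883789062), 88.82263946533203)
white [483.9 232.4] 318 ((487.15960693359375, -625.2186279296875), (57.52824020385742, 59.00091552734375), 87.47859191894531)
white [330.2 302. ] 370 ((305.2861328125, -240.39974975585938), (57.989742279052734, 59.294063568115234), 1.4990006685256958)
```

View pics/dial0.png

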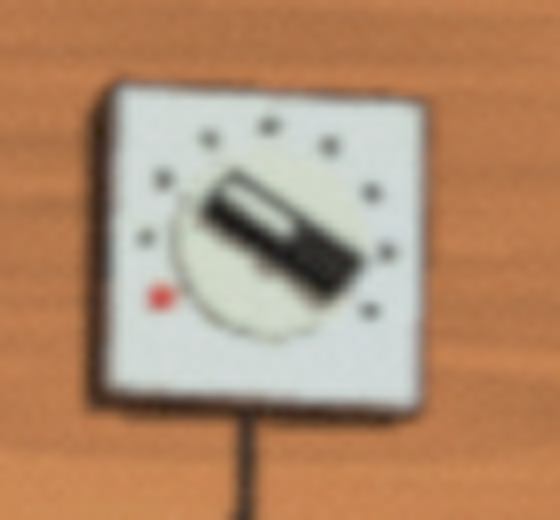

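The dial zoom shows the pointer line at crop (240,195), aimed at the second black dot (163,180), so it is at setting 2. The box yaw is about -1°, so bar yaw is about 59°. Next I'll turn the gripper to -121° and move over the lamp.

Call:
play_rows([
  {"slide": [0,0,0],"delta_rot": [0,0,0.98],"fingers": 1},
  {"slide": [0,0,0],"delta_rot": [0,0,0.98],"fingers": 1},
  {"slide": [0,0,0],"delta_rot": [0,0,0.98],"fingers": 1},
  {"slide": [0,0,0],"delta_rot": [0,0,0.98],"fingers": 1},
  {"slide": [0,0,0],"delta_rot": [0,0,0.98],"fingers": 1},
  {"slide": [0,0,0],"delta_rot": [0,0,0.98],"fingers": 1},
  {"slide": [0,0,0],"delta_rot": [0,0,0.98],"fingers": 1},
  {"slide": [0,0,0],"delta_rot": [0,0,0.98],"fingers": 1},
])

```text
time_s: 1.15
tcp_pos: [0.157, 0.6562, 0.2261]
eef_rot: [180.0, -0.0, -49.5]
contact_force: [-0.3, -0.2, 0.1]
gripper_width: 0.0874
gripper_force: 0.0
```

Call:
play_rows([
  {"slide": [0,0,0],"delta_rot": [0,0,0.98],"fingers": 1},
  {"slide": [0,0,0],"delta_rot": [0,0,0.98],"fingers": 1},
  {"slide": [0,0,0],"delta_rot": [0,0,0.98],"fingers": 1},
  {"slide": [0,0,0],"delta_rot": [0,0,0.98],"fingers": 1},
  {"slide": [0,0,0],"delta_rot": [0,0,0.98],"fingers": 1},
  {"slide": [0,0,0],"delta_rot": [0,0,0.98],"fingers": 1},
  {"slide": [0,0,0],"delta_rot": [0,0,0.98],"fingers": 1},
  {"slide": [0,0,0],"delta_rot": [0,0,0.98],"fingers": 1},
])

```text
time_s: 2.15
tcp_pos: [0.157, 0.6562, 0.2261]
eef_rot: [180.0, -0.0, -85.5]
contact_force: [0.8, -0.0, 0.0]
gripper_width: 0.0876
gripper_force: 0.0
```

Call:
play_rows([
  {"slide": [0,0,0],"delta_rot": [0,0,0.98],"fingers": 1},
  {"slide": [0,0,0],"delta_rot": [0,0,0.98],"fingers": 1},
  {"slide": [0,0,0],"delta_rot": [0,0,0.98],"fingers": 1},
  {"slide": [0,0,0],"delta_rot": [0,0,0.98],"fingers": 1},
  {"slide": [0,0,0],"delta_rot": [0,0,0.98],"fingers": 1},
  {"slide": [0,0,0],"delta_rot": [0,0,0.98],"fingers": 1},
  {"slide": [0,0,0],"delta_rot": [0,0,0.98],"fingers": 1},
  {"slide": [0,0,0],"delta_rot": [0,0,0.98],"fingers": 1},
])

```text
time_s: 3.15
tcp_pos: [0.157, 0.6562, 0.2262]
eef_rot: [-180.0, -0.0, -121.4]
contact_force: [-0.5, -0.4, -0.4]
gripper_width: 0.0879
gripper_force: 0.0
```

Call:
play_rows([
  {"slide": [0.17,-0.37,0],"delta_rot": [0,0,0],"fingers": 1},
  {"slide": [0.17,-0.37,0],"delta_rot": [0,0,0],"fingers": 1},
  {"slide": [0.17,-0.37,0],"delta_rot": [0,0,0],"fingers": 1},
  {"slide": [0.17,-0.37,0],"delta_rot": [0,0,0],"fingers": 1},
  {"slide": [0.17,-0.37,0],"delta_rot": [0,0,0],"fingers": 1},
  {"slide": [0.17,-0.37,0],"delta_rot": [0,0,0],"fingers": 1},
  {"slide": [0.17,-0.37,0],"delta_rot": [0,0,0],"fingers": 1},
  {"slide": [0.17,-0.37,0],"delta_rot": [0,0,0],"fingers": 1},
])

```text
time_s: 4.15
tcp_pos: [0.4314, 0.2499, 0.2267]
eef_rot: [-180.0, 0.0, -121.2]
contact_force: [2.2, 0.2, 0.9]
gripper_width: 0.0875
gripper_force: 0.0
```

Call:
play_rows([
  {"slide": [0.17,-0.37,0],"delta_rot": [0,0,0],"fingers": 1},
  {"slide": [0.17,-0.37,0],"delta_rot": [0,0,0],"fingers": 1},
  {"slide": [0.31,-0.19,0],"delta_rot": [0,0,0],"fingers": 1},
  {"slide": [0.31,-0.19,0],"delta_rot": [0,0,0],"fingers": 1},
  {"slide": [0.31,-0.19,0],"delta_rot": [0,0,0],"fingers": 1},
  {"slide": [0.31,-0.19,0],"delta_rot": [0,0,0],"fingers": 1},
  {"slide": [0.31,-0.19,0],"delta_rot": [0,0,0],"fingers": 1},
  {"slide": [0.31,-0.19,0],"delta_rot": [0,0,0],"fingers": 1},
])

```text
time_s: 5.15
tcp_pos: [0.5002, -0.1785, 0.2266]
eef_rot: [-180.0, 0.0, -121.2]
contact_force: [1.1, 0.3, -0.2]
gripper_width: 0.0876
gripper_force: 0.0
```

Call:
play_rows([
  {"slide": [0.31,-0.19,0],"delta_rot": [0,0,0],"fingers": 1},
  {"slide": [0.31,-0.19,0],"delta_rot": [0,0,0],"fingers": 1},
  {"slide": [0.31,-0.19,0],"delta_rot": [0,0,0],"fingers": 1},
  {"slide": [0.31,-0.19,0],"delta_rot": [0,0,0],"fingers": 1},
  {"slide": [0,0,0],"delta_rot": [0,0,0],"fingers": 1},
  {"slide": [0,0,0],"delta_rot": [0,0,0],"fingers": 1},
])

```text
time_s: 5.9
tcp_pos: [0.501, -0.3949, 0.2259]
eef_rot: [179.9, 0.0, -121.3]
contact_force: [0.2, 0.1, -0.0]
gripper_width: 0.0874
gripper_force: 0.0
```

```bash
python3 - <<'E'
from h import *
s=r.get_state(); print(s["time_s"],s["tcp_pos"],s["eef_rot"],s["joints"])
c=r.capture("top"); H,S,V=hsv(c)
m=(V<110); m[:180]=0;m[246:]=0;m[:,:208]=0;m[:,308:]=0
P=[]
for ce,st,mm in blobs(m,60): print("inlay",ce.round(1),st[4],ray(c,ce,.006).round(4))
w=wristcam(); cv2.imwrite("pics/w1.png",w["image"]); 
E
```

```text
5.9 [ 0.50104237 -0.39489516  0.22590934] [ 1.79934001e+02  4.65017484e-03 -1.21320280e+02] [-2.07571139e+01  1.71567535e+01 -4.30522689e+00 -1.79043512e-02
 -6.86020482e+01 -1.05566219e+01]
inlay [252.5 210.6] 966 [ 0.5333 -0.0343  0.006 ]
```

View pics/w1.png

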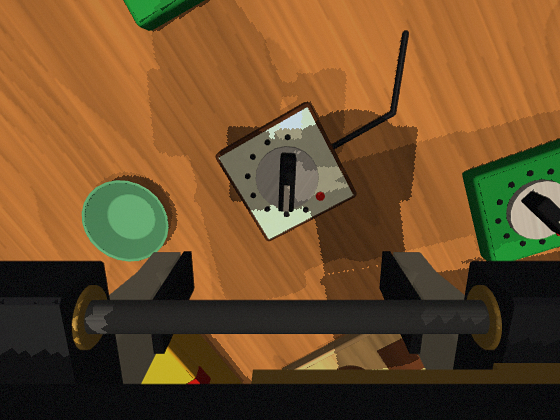

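The wrist view shows the dial at (287,176), with its bar upright in the image and the pointer toward dot 2 (286,214), counted from the red dot (320,196). That confirms setting 2. Next I'll compute the dial axis and bar angle.

```bash
python3 - <<'E'
from h import *
w=wristcam(); H,S,V=hsv(w)
R=np.zeros(V.shape,bool); cv2.imwrite("/tmp/w.png",w["image"])
box=np.array([[309,104],[353,194],[270,238],[219,156]]); k=np.zeros(V.shape,np.uint8); cv2.fillConvexPoly(k,box,1)
er=cv2.erode(k,np.ones((9,9)))>0
d=[]
for ce,st,m in blobs(er&(V<110)&~((S>120)&(H<8)),4,90): print("dot",ce.round(1),st[4],ray(w,ce,.03).round(4)); d.append(ce)
for ce,st,m in blobs(er&(S>120)&((H<8)|(H>172)),6): print("red",ce,st[4],ray(w,ce,.03).round(4)); d.append(ce)
for ce,st,m in blobs(er&(V<70),90): print("bar",ce.round(1),st[4],worldrect(w,m,.065))
E
```

```text
dot [287.5 136.4] 33 [ 0.4801 -0.4256  0.03  ]
dot [267.3 141.2] 36 [ 0.4988 -0.4316  0.03  ]
dot [252.6 155.8] 35 [ 0.518  -0.4271  0.03  ]
dot [316.3 154.3] 6 [ 0.4654 -0.3969  0.03  ]
dot [229.4 158.2] 5 [ 0.5382 -0.4366  0.03  ]
dot [321.1 164.6] 7 [ 0.4664 -0.386   0.03  ]
dot [332.2 165.4] 5 [ 0.4577 -0.3798  0.03  ]
dot [247.6 175.4] 32 [ 0.5324 -0.4136  0.03  ]
dot [338.3 179.6] 10 [ 0.4594 -0.3645  0.03  ]
dot [345.4 190.8] 5 [ 0.4589 -0.3511  0.03  ]
dot [332.4 193.9] 47 [ 0.4713 -0.3549  0.03  ]
dot [342.5 191.5] 4 [ 0.4616 -0.3519  0.03  ]
dot [252.8 194.5] 35 [ 0.5385 -0.3949  0.03  ]
dot [326.4 199. ] 5 [ 0.4789 -0.3534  0.03  ]
dot [314.3 201.8] 32 [ 0.4905 -0.3571  0.03  ]
dot [311.  209.5] 4 [ 0.4973 -0.3518  0.03  ]
red [319.89230769 195.27692308] 65 [ 0.4825 -0.36    0.03  ]
bar [287. 178.] 788 ((498.8194885253906, -395.8104248046875), (52.664886474609375, 14.043447494506836), 56.07989501953125)
```

Call:
play_rows([
  {"slide": [0,0,0.3],"delta_rot": [0,0,0.15],"fingers": 0},
  {"slide": [0,0,0.3],"delta_rot": [0,0,0],"fingers": 0},
  {"slide": [0,0,0.3],"delta_rot": [0,0,0],"fingers": 0},
  {"slide": [0,0,0.3],"delta_rot": [0,0,0],"fingers": 0},
  {"slide": [0,0,0.01],"delta_rot": [0,0,0],"fingers": 0},
  {"slide": [0,0,0],"delta_rot": [0,0,0],"fingers": 0},
], squeeze=30)

```text
time_s: 6.8
tcp_pos: [0.5026, -0.3948, 0.0468]
eef_rot: [-179.9, -0.0, -121.9]
contact_force: [0.1, -0.4, 0.1]
gripper_width: 0.0439
gripper_force: 0.0
```

Call:
play_rows([
  {"slide": [0,0,0],"delta_rot": [0,0,0],"fingers": -1},
  {"slide": [0,0,0],"delta_rot": [0,0,0],"fingers": -1},
  {"slide": [0,0,0],"delta_rot": [0,0,0],"fingers": -1},
  {"slide": [0,0,0],"delta_rot": [0,0,0],"fingers": -1},
  {"slide": [0,0,0],"delta_rot": [0,0,0],"fingers": -1},
  {"slide": [0,0,0],"delta_rot": [0,0,0],"fingers": -1},
])

```text
time_s: 7.55
tcp_pos: [0.5008, -0.3947, 0.0456]
eef_rot: [179.9, -0.0, -122.0]
contact_force: [-2.4, 2.0, 5.5]
gripper_width: 0.014
gripper_force: 30.0
```

Call:
play_rows([
  {"slide": [0,0,0],"delta_rot": [0,0,1],"fingers": -1},
  {"slide": [0,0,0],"delta_rot": [0,0,1],"fingers": -1},
  {"slide": [0,0,0],"delta_rot": [0,0,1],"fingers": -1},
  {"slide": [0,0,0],"delta_rot": [0,0,1],"fingers": -1},
  {"slide": [0,0,0],"delta_rot": [0,0,1],"fingers": -1},
  {"slide": [0,0,0],"delta_rot": [0,0,1],"fingers": -1},
  {"slide": [0,0,0],"delta_rot": [0,0,1],"fingers": -1},
  {"slide": [0,0,0],"delta_rot": [0,0,1],"fingers": -1},
])

```text
time_s: 8.55
tcp_pos: [0.5007, -0.3947, 0.0456]
eef_rot: [180.0, -0.1, -158.7]
contact_force: [-2.9, 3.0, 6.0]
gripper_width: 0.0139
gripper_force: 30.2
```

Call:
play_rows([
  {"slide": [0,0,0],"delta_rot": [0,0,1],"fingers": -1},
  {"slide": [0,0,0],"delta_rot": [0,0,1],"fingers": -1},
  {"slide": [0,0,0],"delta_rot": [0,0,1],"fingers": -1},
  {"slide": [0,0,0],"delta_rot": [0,0,1],"fingers": -1},
  {"slide": [0,0,0],"delta_rot": [0,0,1],"fingers": -1},
  {"slide": [0,0,0],"delta_rot": [0,0,1],"fingers": -1},
  {"slide": [0,0,0],"delta_rot": [0,0,1],"fingers": -1},
  {"slide": [0,0,0],"delta_rot": [0,0,1],"fingers": -1},
])

```text
time_s: 9.55
tcp_pos: [0.5007, -0.3945, 0.0456]
eef_rot: [-180.0, -0.1, 164.6]
contact_force: [-2.5, 3.7, 6.3]
gripper_width: 0.0142
gripper_force: 31.1
```

Call:
play_rows([
  {"slide": [0,0,0],"delta_rot": [0,0,1],"fingers": -1},
  {"slide": [0,0,0],"delta_rot": [0,0,1],"fingers": -1},
  {"slide": [0,0,0],"delta_rot": [0,0,1],"fingers": -1},
  {"slide": [0,0,0],"delta_rot": [0,0,1],"fingers": -1},
  {"slide": [0,0,0],"delta_rot": [0,0,1],"fingers": -1},
  {"slide": [0,0,0],"delta_rot": [0,0,1],"fingers": -1},
  {"slide": [0,0,0],"delta_rot": [0,0,1],"fingers": -1},
  {"slide": [0,0,0],"delta_rot": [0,0,1],"fingers": -1},
])

```text
time_s: 10.55
tcp_pos: [0.5009, -0.3945, 0.0456]
eef_rot: [-180.0, -0.1, 127.9]
contact_force: [-1.7, 4.0, 5.6]
gripper_width: 0.0138
gripper_force: 30.1
```

Call:
play_rows([
  {"slide": [0,0,0],"delta_rot": [0,0,1],"fingers": -1},
  {"slide": [0,0,0],"delta_rot": [0,0,1],"fingers": -1},
  {"slide": [0,0,0],"delta_rot": [0,0,1],"fingers": -1},
  {"slide": [0,0,0],"delta_rot": [0,0,1],"fingers": -1},
  {"slide": [0,0,0],"delta_rot": [0,0,1],"fingers": -1},
  {"slide": [0,0,0],"delta_rot": [0,0,1],"fingers": -1},
  {"slide": [0,0,0],"delta_rot": [0,0,1],"fingers": -1},
  {"slide": [0,0,0],"delta_rot": [0,0,1],"fingers": -1},
])

```text
time_s: 11.55
tcp_pos: [0.501, -0.3945, 0.0456]
eef_rot: [-180.0, -0.0, 91.2]
contact_force: [-1.9, 3.0, 5.6]
gripper_width: 0.0138
gripper_force: 30.0
```

Call:
play_rows([
  {"slide": [0,0,0],"delta_rot": [0,0,0.7],"fingers": -1},
  {"slide": [0,0,0],"delta_rot": [0,0,0],"fingers": -1},
  {"slide": [0,0,0],"delta_rot": [0,0,0],"fingers": -1},
])

```text
time_s: 11.92
tcp_pos: [0.501, -0.3945, 0.0456]
eef_rot: [-180.0, -0.0, 88.2]
contact_force: [-2.4, 3.7, 6.2]
gripper_width: 0.014
gripper_force: 30.0
```

Call:
play_rows([
  {"slide": [0,0,0],"delta_rot": [0,0,0],"fingers": 0},
  {"slide": [0,0,0],"delta_rot": [0,0,0],"fingers": 0},
  {"slide": [0,0,0],"delta_rot": [0,0,0],"fingers": 0},
  {"slide": [0,0,-0.1],"delta_rot": [0,0,0],"fingers": 0.5},
  {"slide": [0,0,-0.37],"delta_rot": [0,0,0],"fingers": 1},
  {"slide": [0,0,-0.37],"delta_rot": [0,0,0],"fingers": 1},
  {"slide": [0,0,-0.37],"delta_rot": [0,0,0],"fingers": 1},
  {"slide": [0,0,0],"delta_rot": [0,0,0],"fingers": 1},
])

```text
time_s: 12.92
tcp_pos: [0.5037, -0.3964, 0.2337]
eef_rot: [179.5, 0.3, 88.2]
contact_force: [0.3, 0.0, -0.9]
gripper_width: 0.0855
gripper_force: 0.0
```

```bash
python3 - <<'E'
from h import *
s=r.get_state(); print(s["time_s"],s["tcp_pos"],s["eef_rot"],s["joints"])
w=wristcam(); cv2.imwrite("pics/w2.png",w["image"]); 
E
```

```text
12.925 [ 0.50371363 -0.39644341  0.23365567] [179.45389362   0.2839155   88.19803327] [-2.07373185e+01  1.67620002e+01 -3.88513354e+00  9.79953190e-02
 -6.87442098e+01 -1.61098336e+02]
```

View pics/w2.png

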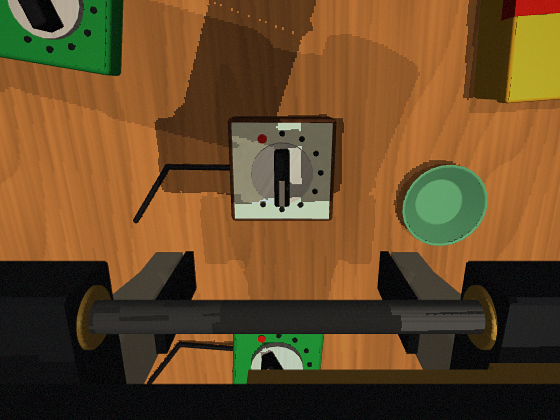

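The wrist view shows the pointer line at (282,205) on the seventh dot (282,209), counting from red (262,139), so the dial is at setting 7. Next I'll go to the tins.

Call:
play_rows([
  {"slide": [0,0,0],"delta_rot": [0,0,-0.99],"fingers": 1},
  {"slide": [0,0,0],"delta_rot": [0,0,-0.99],"fingers": 1},
  {"slide": [0,0,0],"delta_rot": [0,0,-0.99],"fingers": 1},
  {"slide": [0,0,0],"delta_rot": [0,0,-0.99],"fingers": 1},
  {"slide": [0,0,0],"delta_rot": [0,0,-0.99],"fingers": 1},
  {"slide": [0,0,0],"delta_rot": [0,0,-0.99],"fingers": 1},
  {"slide": [0,0,0],"delta_rot": [0,0,-0.99],"fingers": 1},
  {"slide": [0,0,0],"delta_rot": [0,0,-0.99],"fingers": 1},
])

```text
time_s: 13.98
tcp_pos: [0.5008, -0.3946, 0.2256]
eef_rot: [-179.9, -0.1, 124.6]
contact_force: [-0.2, 0.5, -0.3]
gripper_width: 0.0879
gripper_force: 0.0
```

Call:
play_rows([
  {"slide": [0,0,0],"delta_rot": [0,0,-0.99],"fingers": 1},
  {"slide": [0,0,0],"delta_rot": [0,0,-0.99],"fingers": 1},
  {"slide": [0,0,0],"delta_rot": [0,0,-0.99],"fingers": 1},
  {"slide": [0,0,0],"delta_rot": [0,0,-0.99],"fingers": 1},
  {"slide": [0,0,0],"delta_rot": [0,0,-0.99],"fingers": 1},
  {"slide": [0,0,0],"delta_rot": [0,0,-0.99],"fingers": 1},
  {"slide": [0,0,0],"delta_rot": [0,0,-0.99],"fingers": 1},
  {"slide": [0,0,0],"delta_rot": [0,0,-0.99],"fingers": 1},
])

```text
time_s: 14.98
tcp_pos: [0.5008, -0.3946, 0.2255]
eef_rot: [180.0, -0.1, 160.9]
contact_force: [-0.9, -0.4, -0.5]
gripper_width: 0.0876
gripper_force: 0.0
```

Call:
play_rows([
  {"slide": [0,0,0],"delta_rot": [0,0,-0.99],"fingers": 1},
  {"slide": [0,0,0],"delta_rot": [0,0,-0.99],"fingers": 1},
  {"slide": [0,0,0],"delta_rot": [0,0,-0.99],"fingers": 1},
  {"slide": [0,0,0],"delta_rot": [0,0,-0.99],"fingers": 1},
  {"slide": [0,0.39,-0.02],"delta_rot": [0,0,0],"fingers": 1},
  {"slide": [0,0.39,-0.02],"delta_rot": [0,0,0],"fingers": 1},
  {"slide": [0,0.39,-0.02],"delta_rot": [0,0,0],"fingers": 1},
  {"slide": [0,0.39,-0.02],"delta_rot": [0,0,0],"fingers": 1},
])

```text
time_s: 15.98
tcp_pos: [0.505, -0.1592, 0.238]
eef_rot: [180.0, -0.1, 178.9]
contact_force: [1.4, 0.0, -0.1]
gripper_width: 0.0878
gripper_force: 0.0
```

Call:
play_rows([
  {"slide": [0,0.39,-0.02],"delta_rot": [0,0,0],"fingers": 1},
  {"slide": [0,0.39,-0.02],"delta_rot": [0,0,0],"fingers": 1},
  {"slide": [0,0.39,-0.02],"delta_rot": [0,0,0],"fingers": 1},
  {"slide": [0,0.39,-0.02],"delta_rot": [0,0,0],"fingers": 1},
  {"slide": [0,0.39,-0.02],"delta_rot": [0,0,0],"fingers": 1},
  {"slide": [0,0.39,-0.02],"delta_rot": [0,0,0],"fingers": 1},
  {"slide": [0,0.39,-0.02],"delta_rot": [0,0,0],"fingers": 1},
  {"slide": [0,0,0],"delta_rot": [0,0,0],"fingers": 1},
])

```text
time_s: 16.98
tcp_pos: [0.513, 0.2516, 0.2582]
eef_rot: [-179.9, -0.1, 179.1]
contact_force: [0.0, -0.4, 0.2]
gripper_width: 0.0879
gripper_force: 0.0
```

```bash
python3 - <<'E'
from h import *
s=r.get_state(); print(s["time_s"],s["tcp_pos"],s["eef_rot"],s["joints"])
c=r.capture("top"); w=wristcam(); cv2.imwrite("pics/pair.png",np.vstack([c["image"][160:260],w["image"]])); 
H,S,V=hsv(c); print(c["image"][197,228],c["image"][226,228],c["image"][212,258],c["image"][178,260])
E
```

```text
16.975 [0.51295507 0.25162629 0.25821163] [-1.79928953e+02 -8.98514222e-02  1.79132602e+02] [ 4.57332898e+01  9.78102781e+00 -9.79705848e+00 -1.74678246e-02
 -7.05352712e+01 -1.36594795e+02]
[ 50  75 124] [ 51  77 123] [128 194 216] [130 196 215]
```

View pics/pair.png

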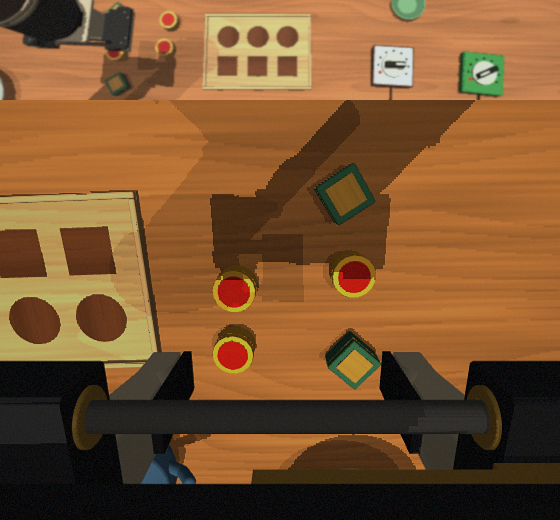

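The top strip shows all six tray inlays clear. The wrist view has round tins at (234,292), (353,277) and (233,355), and square tins at (345,194) and (353,364), in stacked-image rows. Next I'll measure the positions.

```bash
cat >> h.py <<'E'
def reds(c,amin=300):
    H,S,V=hsv(c); m=((H<7)|(H>172))&(S>170)&(V>70)
    m=cv2.morphologyEx(m.astype(np.uint8),cv2.MORPH_CLOSE,np.ones((5,5)))
    return [(ce.round(1),st[4],ray(c,ce,.034)[:2].round(4)) for ce,st,_ in blobs(m,amin)]
def panels(c,amin=300,z=.034,k=9):
    H,S,V=hsv(c); g=((H>40)&(H<95)&(S>60)&(V<170)).astype(np.uint8)
    out=[]
    cs,hi=cv2.findContours(cv2.morphologyEx(g,cv2.MORPH_CLOSE,np.ones((3,3))),cv2.RETR_CCOMP,1)
    for q,h in zip(cs,hi[0]):
        if h[3]>=0 and cv2.contourArea(q)>amin:
            p=np.array([ray(c,x,z)[:2] for x in q.reshape(-1,2)])*1000
            out.append((q.mean((0,1)).round(1),cv2.minAreaRect(p.astype(np.float32))))
    return out
def inlays(c,x0,x1,y0,y1,amin=60,thr=100):
    b,g,rr=[c["image"][...,i].astype(int) for i in range(3)]
    V=rr; m=(rr<thr+60)&(g<thr+15); mm=np.zeros_like(m); mm[y0:y1,x0:x1]=m[y0:y1,x0:x1]
    return [(ce.round(1),st[4],ray(c,ce,.006)[:2].round(4)) for ce,st,_ in blobs(mm,amin)]
E
python3 - <<'E'
from h import *
c=r.capture("top"); w=wristcam()
for x in reds(w): print("red",*x)
for x in panels(w): print("panel",*x)
I=inlays(c,210,306,180,246)
for x in I: print("inlay",*x)
I=np.array([x[2] for x in I])
print(I.mean(0))
E
```

```text
red [355.5 176. ] 788 [0.5191 0.3207]
red [234.9 191.3] 755 [0.5334 0.1939]
red [234.1 254.7] 642 [0.6064 0.1886]
panel [ 89.  384.8] ((781.3033447265625, -3.3030853271484375), (26.8887939453125, 61.06705856323242), 75.9498519897461)
panel [356.2 265.5] ((622.184814453125, 325.2437438964844), (31.899009704589844, 32.63298416137695), 48.021270751953125)
panel [347.5  93.5] ((436.7190856933594, 309.744873046875), (32.18317413330078, 32.25582504272461), 31.96946144104004)
inlay [228.  196.3] 332 [0.5698 0.0318]
inlay [257.5 196.4] 332 [ 0.5715 -0.0461]
inlay [287.1 196.3] 332 [ 0.5734 -0.1239]
inlay [226.9 225.1] 357 [0.4934 0.0307]
inlay [257.  225.6] 373 [ 0.494  -0.0478]
inlay [287.1 225.9] 362 [ 0.495 -0.126]
[ 0.53285    -0.04688333]
```

Call:
play_rows([
  {"slide": [-0.02,0.23,0],"delta_rot": [0,0,-0.4],"fingers": 0.5},
  {"slide": [-0.02,0.23,0],"delta_rot": [0,0,0],"fingers": 0.5},
  {"slide": [0,0,0.38],"delta_rot": [0,0,0],"fingers": 0.5},
  {"slide": [0,0,0.38],"delta_rot": [0,0,0],"fingers": 0.5},
  {"slide": [0,0,0.38],"delta_rot": [0,0,0],"fingers": 0.5},
  {"slide": [0,0,0.2],"delta_rot": [0,0,0],"fingers": 0.5},
  {"slide": [0,0,0],"delta_rot": [0,0,0],"fingers": 0.5},
  {"slide": [0,0,0],"delta_rot": [0,0,0],"fingers": 0.5},
])

```text
time_s: 18.18
tcp_pos: [0.5208, 0.3174, 0.0602]
eef_rot: [179.9, 0.1, -179.3]
contact_force: [-0.5, -0.5, 0.1]
gripper_width: 0.0654
gripper_force: 0.0
```

Call:
play_rows([
  {"slide": [0.01,0.02,0.25],"delta_rot": [0,0,0],"fingers": 0.5},
  {"slide": [0,0,0.1],"delta_rot": [0,0,0],"fingers": 0.5},
  {"slide": [0,0,0],"delta_rot": [0,0,0],"fingers": 0.5},
  {"slide": [0,0,0],"delta_rot": [0,0,0],"fingers": -1},
  {"slide": [0,0,0],"delta_rot": [0,0,0],"fingers": -1},
  {"slide": [0,0,0],"delta_rot": [0,0,0],"fingers": -1},
  {"slide": [0,0,0],"delta_rot": [0,0,0],"fingers": -1},
], squeeze=20)

```text
time_s: 19.05
tcp_pos: [0.5186, 0.3208, 0.007]
eef_rot: [180.0, 0.1, -179.2]
contact_force: [-1.3, -0.4, 6.4]
gripper_width: 0.0454
gripper_force: 20.0
```

Call:
play_rows([
  {"slide": [0,0,-0.1],"delta_rot": [0,0,0],"fingers": -1},
  {"slide": [0,0,-0.38],"delta_rot": [0,0,0],"fingers": -1},
  {"slide": [0,0,-0.38],"delta_rot": [0,0,0],"fingers": -1},
  {"slide": [0,0,-0.38],"delta_rot": [0,0,0],"fingers": -1},
  {"slide": [-0.03,-0.35,0],"delta_rot": [0,0,0],"fingers": -1},
  {"slide": [-0.03,-0.35,0],"delta_rot": [0,0,0],"fingers": -1},
  {"slide": [-0.03,-0.35,0],"delta_rot": [0,0,0],"fingers": -1},
  {"slide": [-0.03,-0.35,0],"delta_rot": [0,0,0],"fingers": -1},
])

```text
time_s: 20.05
tcp_pos: [0.5387, 0.1091, 0.193]
eef_rot: [180.0, 0.0, -179.2]
contact_force: [1.3, 0.0, -0.7]
gripper_width: 0.0455
gripper_force: 20.0
```

Call:
play_rows([
  {"slide": [-0.03,-0.35,0],"delta_rot": [0,0,0],"fingers": -1},
  {"slide": [-0.03,-0.35,0],"delta_rot": [0,0,0],"fingers": -1},
  {"slide": [-0.03,-0.35,0],"delta_rot": [0,0,0],"fingers": -1},
  {"slide": [0,0,0],"delta_rot": [0,0,0],"fingers": -1},
])

```text
time_s: 20.55
tcp_pos: [0.5541, -0.0498, 0.1926]
eef_rot: [-180.0, -0.0, -179.5]
contact_force: [0.0, 0.4, -1.4]
gripper_width: 0.0453
gripper_force: 20.0
```

```bash
python3 - <<'E'
from h import *
s=r.get_state(); print(s["time_s"],s["tcp_pos"],s["eef_rot"])
c=r.capture("top"); w=wristcam(); cv2.imwrite("pics/w3.png",w["image"]); 
for x in inlays(w,0,560,0,260,300): print("inlay",*x)
for x in reds(c,40): print("red",*x)
E
```

```text
20.55 [ 0.55410876 -0.04976584  0.19264936] [-1.79990949e+02 -5.02109745e-03 -1.79482520e+02]
inlay [354.9 123.2] 54794 [0.5015 0.0138]
inlay [535.8 155.4] 1286 [0.5289 0.1832]
inlay [518.2 227. ] 1244 [0.5996 0.1807]
red [339.7 129.6] 234 [ 0.7499 -0.2583]
red [167.9 179.6] 86 [0.6049 0.1857]
red [163.4 206.6] 97 [0.5335 0.1918]
```

View pics/w3.png

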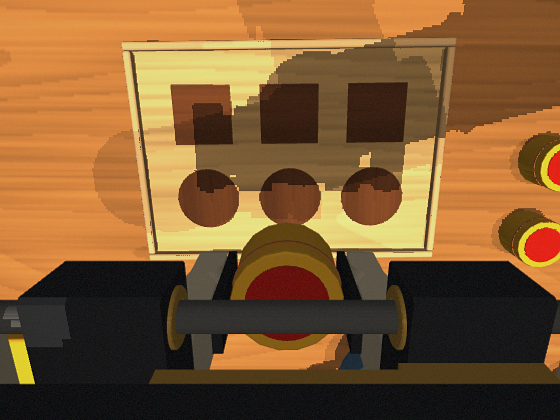

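The wrist view shows the tin held, with square inlays at (202,114), (289,113), (377,113) and round ones at (209,197), (290,197), (371,196). A red/green ratio should separate them from shadow.

```bash
cat >> h.py <<'E'
def inl2(c,x0,x1,y0,y1,amin=600):
    b,g,rr=[cv2.GaussianBlur(c["image"],(3,3),0)[...,i].astype(float) for i in range(3)]
    m=(g/(rr+1)<.72); mm=np.zeros(m.shape,np.uint8); mm[y0:y1,x0:x1]=m[y0:y1,x0:x1]
    out=[]
    for ce,st,k in blobs(cv2.morphologyEx(mm,cv2.MORPH_OPEN,np.ones((5,5))),amin):
        rc=worldrect(c,k,.006); out.append((ce.round(1),st[4],ray(c,ce,.006)[:2].round(4),np.round(rc[1],1),round(rc[2],1)))
    return out
E
python3 - <<'E'
from h import *
w=wristcam()
for x in inl2(w,150,430,60,230): print("inlay",*x)
E
```

```text
inlay [287.7 112.8] 3543 [ 0.4932 -0.0458] [52.2 52.7] 0.7
inlay [374.9 111.8] 3570 [0.4914 0.0321] [52.4 52.8] 1.1
inlay [200.6 114.2] 3483 [ 0.4954 -0.1237] [52.2 52.4] 1.0
inlay [369.9 195.5] 2755 [0.569  0.0337] [56.6 57.7] 0.7
inlay [207.1 197.4] 2774 [ 0.5727 -0.1218] [56.7 57.7] 0.7
inlay [288.4 197.5] 2884 [ 0.5719 -0.0441] [60.1 57.7] 38.8
```

Call:
play_rows([
  {"slide": [-0.06,-0.245,0],"delta_rot": [0,0,-0.1],"fingers": -1},
  {"slide": [-0.06,-0.245,0],"delta_rot": [0,0,0],"fingers": -1},
  {"slide": [0,0,0.35],"delta_rot": [0,0,0],"fingers": -1},
  {"slide": [0,0,0.35],"delta_rot": [0,0,0],"fingers": -1},
  {"slide": [0,0,0.35],"delta_rot": [0,0,0],"fingers": -1},
  {"slide": [0,0,0],"delta_rot": [0,0,0],"fingers": -1},
  {"slide": [0,0,0],"delta_rot": [0,0,0],"fingers": -1},
])

```text
time_s: 21.58
tcp_pos: [0.5753, -0.1191, 0.0365]
eef_rot: [-180.0, 0.1, -178.7]
contact_force: [0.9, -0.5, -0.0]
gripper_width: 0.0459
gripper_force: 20.0
```

Call:
play_rows([
  {"slide": [0.015,-0.025,0.11],"delta_rot": [0,0,0],"fingers": -1},
  {"slide": [0,0,0],"delta_rot": [0,0,0],"fingers": -1},
  {"slide": [0,0,0],"delta_rot": [0,0,0],"fingers": -1},
  {"slide": [0,0,0],"delta_rot": [0,0,0],"fingers": -1},
])

```text
time_s: 22.08
tcp_pos: [0.572, -0.1236, 0.0186]
eef_rot: [180.0, 0.1, -178.8]
contact_force: [0.3, 0.4, -0.9]
gripper_width: 0.0454
gripper_force: 20.0
```

Call:
play_rows([
  {"slide": [-0.007,0.004,0.033],"delta_rot": [0,0,0],"fingers": -1},
  {"slide": [0,0,0],"delta_rot": [0,0,0],"fingers": -1},
  {"slide": [0,0,0],"delta_rot": [0,0,0],"fingers": -1},
  {"slide": [0,0,0],"delta_rot": [0,0,0],"fingers": 0.27},
  {"slide": [0,0,0],"delta_rot": [0,0,0],"fingers": 0.27},
  {"slide": [0,0,0],"delta_rot": [0,0,0],"fingers": 0.27},
])

```text
time_s: 22.82
tcp_pos: [0.5726, -0.123, 0.0131]
eef_rot: [-180.0, -0.0, -178.8]
contact_force: [-1.4, 0.7, -0.3]
gripper_width: 0.0557
gripper_force: 0.0
```

Call:
play_rows([
  {"slide": [0,0,-0.15],"delta_rot": [0,0,0],"fingers": 0.27},
  {"slide": [0,0,-0.38],"delta_rot": [0,0,0],"fingers": 0.5},
  {"slide": [0,0,-0.38],"delta_rot": [0,0,0],"fingers": 0.5},
  {"slide": [0,0,-0.38],"delta_rot": [0,0,0],"fingers": 0.5},
  {"slide": [0,0,0],"delta_rot": [0,0,0],"fingers": 0.5},
])

```text
time_s: 23.45
tcp_pos: [0.5754, -0.1232, 0.2122]
eef_rot: [-180.0, 0.5, -178.8]
contact_force: [0.3, -0.2, -2.1]
gripper_width: 0.0658
gripper_force: 0.0
```

```bash
python3 - <<'E'
from h import *
s=r.get_state(); print(s["time_s"],s["tcp_pos"],s["eef_rot"])
c=r.capture("top"); w=wristcam(); cv2.imwrite("pics/w4.png",w["image"])
H,S,V=hsv(w); m=((H<7)|(H>172))&(S>170)&(V>70)
for ce,st,_ in blobs(cv2.morphologyEx(m.astype(np.uint8),5-2,np.ones((5,5))),300): print("red",ce.round(1),st[4],ray(w,ce,.04)[:2].round(4))
for x in inl2(w,150,560,40,250): print("inlay",*x)
for x in reds(c,40): print("red",*x)
E
```

```text
23.45 [ 0.57536416 -0.12315705  0.21215626] [-179.98300535    0.54570557 -178.75401646]
red [286.3 182.6] 1059 [ 0.5732 -0.122 ]
inlay [324.  165.1] 28172 [ 0.5633 -0.0853] [201.8 428.9] 1.2
inlay [455.3  90.6] 3422 [0.4912 0.032 ] [52.  53.3] 1.3
inlay [286.2  91.1] 3386 [ 0.4951 -0.1237] [52.  52.6] 1.3
inlay [370.7  90.9] 3382 [ 0.4932 -0.0459] [52.  52.9] 1.3
inlay [286.4 172.4] 2544 [ 0.5714 -0.1219] [56.1 55.1] 46.6
inlay [365.5 173.6] 2705 [ 0.5709 -0.0441] [57.5 57.9] 29.7
inlay [444.4 173.3] 2660 [0.569  0.0336] [57.1 56.9] 49.8
red [339.7 129.6] 228 [ 0.7499 -0.2583]
red [168.6 179.1] 78 [0.6063 0.1839]
red [286.5 193.9] 97 [ 0.5741 -0.1231]
```

Call:
play_rows([
  {"slide": [0.015,0.35,0],"delta_rot": [0,0,0],"fingers": 0.5},
  {"slide": [0.015,0.35,0],"delta_rot": [0,0,0],"fingers": 0.5},
  {"slide": [0.015,0.35,0],"delta_rot": [0,0,0],"fingers": 0.5},
  {"slide": [0.015,0.35,0],"delta_rot": [0,0,0],"fingers": 0.5},
  {"slide": [0.015,0.35,0],"delta_rot": [0,0,0],"fingers": 0.5},
  {"slide": [0.015,0.35,0],"delta_rot": [0,0,0],"fingers": 0.5},
  {"slide": [0,0,0],"delta_rot": [0,0,0],"fingers": 0.5},
  {"slide": [0,0,0],"delta_rot": [0,0,0],"fingers": 0.5},
])

```text
time_s: 24.55
tcp_pos: [0.5517, 0.1914, 0.205]
eef_rot: [-179.9, -0.1, -178.7]
contact_force: [0.7, 0.1, 0.6]
gripper_width: 0.066
gripper_force: 0.0
```

```bash
cat > look.py <<'E'
from h import *
s=r.get_state(); print(round(s["time_s"],2),s["tcp_pos"].round(4),s["eef_rot"].round(1))
w=wristcam()
for x in reds(w): print("red",*x)
for x in panels(w): print("panel",*x)
E
python3 look.py
```

```text
24.55 [0.5517 0.1914 0.205 ] [-1.799e+02 -1.000e-01 -1.787e+02]
red [288.8 164. ] 1095 [0.5334 0.1937]
red [281.1 240.1] 909 [0.6063 0.1883]
panel [433.9  49.5] ((436.6804504394531, 309.54510498046875), (31.819847106933594, 31.996519088745117), 31.972610473632812)
```

Call:
play_rows([
  {"slide": [0.125,0.012,0.2],"delta_rot": [0,0,0],"fingers": 0.5},
  {"slide": [0,0,0.35],"delta_rot": [0,0,0],"fingers": 0.5},
  {"slide": [0,0,0.35],"delta_rot": [0,0,0],"fingers": 0.5},
  {"slide": [0,0,0.3],"delta_rot": [0,0,0],"fingers": 0.5},
  {"slide": [0,0,0.1],"delta_rot": [0,0,0],"fingers": 0.5},
  {"slide": [0,0,0],"delta_rot": [0,0,0],"fingers": 0.5},
  {"slide": [0,0,0],"delta_rot": [0,0,0],"fingers": 0.5},
  {"slide": [0,0,0],"delta_rot": [0,0,0],"fingers": 0.5},
])

```text
time_s: 25.6
tcp_pos: [0.5347, 0.1937, 0.0133]
eef_rot: [179.9, 0.1, -178.8]
contact_force: [-0.3, -0.6, -0.1]
gripper_width: 0.066
gripper_force: 0.0
```

Call:
play_rows([
  {"slide": [0,0,0],"delta_rot": [0,0,0],"fingers": -1},
  {"slide": [0,0,0],"delta_rot": [0,0,0],"fingers": -1},
  {"slide": [0,0,0],"delta_rot": [0,0,0],"fingers": -1},
  {"slide": [0,0,0],"delta_rot": [0,0,0],"fingers": -1},
])

```text
time_s: 26.1
tcp_pos: [0.5338, 0.1932, 0.0119]
eef_rot: [180.0, 0.0, -178.8]
contact_force: [-1.5, -0.0, 5.4]
gripper_width: 0.0451
gripper_force: 20.0
```

Call:
play_rows([
  {"slide": [0,0,-0.1],"delta_rot": [0,0,0],"fingers": -1},
  {"slide": [0,0,-0.38],"delta_rot": [0,0,0],"fingers": -1},
  {"slide": [0,0,-0.3],"delta_rot": [0,0,0],"fingers": -1},
  {"slide": [-0.043,-0.318,0],"delta_rot": [0,0,0],"fingers": -1},
  {"slide": [-0.043,-0.318,0],"delta_rot": [0,0,0],"fingers": -1},
  {"slide": [-0.043,-0.318,0],"delta_rot": [0,0,0],"fingers": -1},
  {"slide": [-0.043,-0.318,0],"delta_rot": [0,0,0],"fingers": -1},
  {"slide": [-0.043,-0.318,0],"delta_rot": [0,0,0],"fingers": -1},
])

```text
time_s: 27.1
tcp_pos: [0.5711, -0.0462, 0.1295]
eef_rot: [180.0, 0.0, -178.8]
contact_force: [0.8, -0.2, -0.1]
gripper_width: 0.0457
gripper_force: 20.0
```

Call:
play_rows([
  {"slide": [0,0,0],"delta_rot": [0,0,0],"fingers": -1},
  {"slide": [0,0,0.35],"delta_rot": [0,0,0],"fingers": -1},
  {"slide": [0,0,0.3],"delta_rot": [0,0,0],"fingers": -1},
  {"slide": [0,0,0],"delta_rot": [0,0,0],"fingers": -1},
  {"slide": [0,0,0],"delta_rot": [0,0,0],"fingers": -1},
  {"slide": [0,0,0],"delta_rot": [0,0,0],"fingers": -1},
])

```text
time_s: 27.85
tcp_pos: [0.5725, -0.0441, 0.0334]
eef_rot: [180.0, 0.2, -178.7]
contact_force: [0.4, -0.8, -0.7]
gripper_width: 0.0457
gripper_force: 20.0
```

Call:
play_rows([
  {"slide": [0.006,-0.005,0.09],"delta_rot": [0,0,0],"fingers": -1},
  {"slide": [0,0,0],"delta_rot": [0,0,0],"fingers": -1},
  {"slide": [0,0,0],"delta_rot": [0,0,0],"fingers": -1},
  {"slide": [0,0,0],"delta_rot": [0,0,0],"fingers": -1},
])

```text
time_s: 28.35
tcp_pos: [0.5702, -0.0455, 0.0176]
eef_rot: [180.0, 0.0, -178.8]
contact_force: [1.7, 0.7, 0.8]
gripper_width: 0.0453
gripper_force: 20.0
```

Call:
play_rows([
  {"slide": [0,0,0],"delta_rot": [0,0,0],"fingers": 0.27},
  {"slide": [0,0,0],"delta_rot": [0,0,0],"fingers": 0.27},
  {"slide": [0,0,0],"delta_rot": [0,0,0],"fingers": 0.27},
  {"slide": [0,0,-0.15],"delta_rot": [0,0,0],"fingers": 0.27},
  {"slide": [0,0,-0.38],"delta_rot": [0,0,0],"fingers": 0.5},
  {"slide": [0,0,-0.38],"delta_rot": [0,0,0],"fingers": 0.5},
  {"slide": [0,0,-0.33],"delta_rot": [0,0,0],"fingers": 0.5},
])

```text
time_s: 29.22
tcp_pos: [0.5701, -0.0455, 0.206]
eef_rot: [180.0, 0.1, -178.8]
contact_force: [0.5, 0.6, 0.0]
gripper_width: 0.0656
gripper_force: 0.0
```

Call:
play_rows([
  {"slide": [-0.054,0.31,0],"delta_rot": [0,0,0],"fingers": 0.5},
  {"slide": [-0.054,0.31,0],"delta_rot": [0,0,0],"fingers": 0.5},
  {"slide": [-0.054,0.31,0],"delta_rot": [0,0,0],"fingers": 0.5},
  {"slide": [-0.054,0.31,0],"delta_rot": [0,0,0],"fingers": 0.5},
  {"slide": [-0.054,0.31,0],"delta_rot": [0,0,0],"fingers": 0.5},
  {"slide": [0,0,0],"delta_rot": [0,0,0],"fingers": 0.5},
  {"slide": [0,0,0],"delta_rot": [0,0,0],"fingers": 0.5},
])

```text
time_s: 30.1
tcp_pos: [0.6053, 0.1878, 0.2032]
eef_rot: [-180.0, -0.0, -178.8]
contact_force: [0.2, 0.4, 0.0]
gripper_width: 0.0663
gripper_force: 0.0
```

```bash
python3 look.py
```

```text
30.1 [0.6053 0.1878 0.2032] [-180.    -0.  -178.8]
red [ 50.2 145. ] 1215 [ 0.5749 -0.0175]
red [286.  185.4] 1057 [0.6064 0.1884]
panel [434.8 204.9] ((621.9087524414062, 324.8409423828125), (32.209693908691406, 31.419700622558594), 48.076412200927734)
```

Call:
play_rows([
  {"slide": [0,0,0.2],"delta_rot": [0,0,0],"fingers": 0.5},
  {"slide": [0,0,0.35],"delta_rot": [0,0,0],"fingers": 0.5},
  {"slide": [0,0,0.35],"delta_rot": [0,0,0],"fingers": 0.5},
  {"slide": [0,0,0.3],"delta_rot": [0,0,0],"fingers": 0.5},
  {"slide": [0,0,0.1],"delta_rot": [0,0,0],"fingers": 0.5},
  {"slide": [0,0,0],"delta_rot": [0,0,0],"fingers": 0.5},
  {"slide": [0,0,0],"delta_rot": [0,0,0],"fingers": 0.5},
  {"slide": [0,0,0],"delta_rot": [0,0,0],"fingers": 0.5},
])

```text
time_s: 31.15
tcp_pos: [0.6068, 0.1884, 0.0106]
eef_rot: [179.9, 0.2, -178.8]
contact_force: [0.8, 0.9, -0.0]
gripper_width: 0.0657
gripper_force: 0.0
```

Call:
play_rows([
  {"slide": [0,0,0],"delta_rot": [0,0,0],"fingers": -1},
  {"slide": [0,0,0],"delta_rot": [0,0,0],"fingers": -1},
  {"slide": [0,0,0],"delta_rot": [0,0,0],"fingers": -1},
  {"slide": [0,0,0],"delta_rot": [0,0,0],"fingers": -1},
])

```text
time_s: 31.65
tcp_pos: [0.6058, 0.1879, 0.0089]
eef_rot: [180.0, 0.0, -178.8]
contact_force: [-2.6, 0.2, 4.3]
gripper_width: 0.0457
gripper_force: 20.0
```

Call:
play_rows([
  {"slide": [0,0,-0.1],"delta_rot": [0,0,0],"fingers": -1},
  {"slide": [0,0,-0.38],"delta_rot": [0,0,0],"fingers": -1},
  {"slide": [0,0,-0.38],"delta_rot": [0,0,0],"fingers": -1},
  {"slide": [0,0,-0.3],"delta_rot": [0,0,0],"fingers": -1},
  {"slide": [0.089,-0.342,0],"delta_rot": [0,0,0],"fingers": -1},
  {"slide": [0.089,-0.342,0],"delta_rot": [0,0,0],"fingers": -1},
  {"slide": [0.089,-0.342,0],"delta_rot": [0,0,0],"fingers": -1},
  {"slide": [0,0,0],"delta_rot": [0,0,0],"fingers": -1},
])

```text
time_s: 32.65
tcp_pos: [0.5677, 0.0302, 0.1837]
eef_rot: [180.0, 0.0, -179.0]
contact_force: [0.7, 0.9, -0.5]
gripper_width: 0.0456
gripper_force: 20.0
```

```bash
python3 look.py; python3 - <<'E'
from h import *
cv2.imwrite("pics/w5.png",wristcam()["image"])
E
```

```text
32.65 [0.5677 0.0302 0.1837] [ 180.    0. -179.]
red [103.3 194.7] 1219 [ 0.575  -0.1246]
red [231.9 197.5] 1202 [ 0.5755 -0.0152]
red [286.5 284.4] 2315 [0.6577 0.0329]
```

View pics/w5.png

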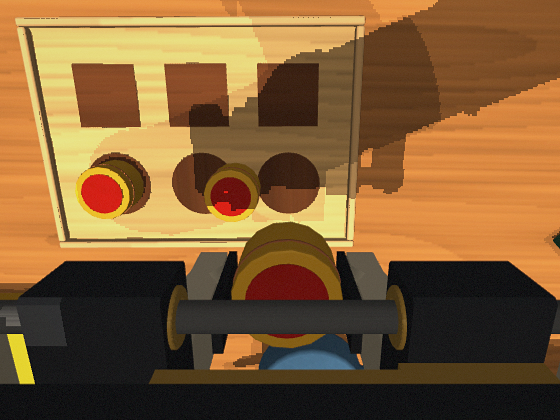

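The wrist view shows the middle round tin knocked to (232,197), off its inlay at (202,182) and toward +y. The first tin is fine. I'll put the held tin back on the table, fix the middle one, then go on.

Call:
play_rows([
  {"slide": [-0.089,0.342,0],"delta_rot": [0,0,0],"fingers": -1},
  {"slide": [-0.089,0.342,0],"delta_rot": [0,0,0],"fingers": -1},
  {"slide": [-0.089,0.342,0],"delta_rot": [0,0,0],"fingers": -1},
  {"slide": [0,0,0.38],"delta_rot": [0,0,0],"fingers": -1},
  {"slide": [0,0,0.38],"delta_rot": [0,0,0],"fingers": -1},
  {"slide": [0,0,0.3],"delta_rot": [0,0,0],"fingers": -1},
  {"slide": [0,0,0.06],"delta_rot": [0,0,0],"fingers": -1},
  {"slide": [0,0,0],"delta_rot": [0,0,0],"fingers": -1},
])

```text
time_s: 33.75
tcp_pos: [0.6062, 0.1887, 0.0151]
eef_rot: [-180.0, 0.0, -178.7]
contact_force: [0.2, 0.4, 0.5]
gripper_width: 0.0457
gripper_force: 20.0
```

Call:
play_rows([
  {"slide": [0,0,0],"delta_rot": [0,0,0],"fingers": -1},
  {"slide": [0,0,0],"delta_rot": [0,0,0],"fingers": -1},
])

```text
time_s: 34.0
tcp_pos: [0.6068, 0.1885, 0.0166]
eef_rot: [179.9, 0.2, -178.8]
contact_force: [-0.7, -0.6, -0.4]
gripper_width: 0.0457
gripper_force: 20.0
```

Call:
play_rows([
  {"slide": [0,0,0.045],"delta_rot": [0,0,0],"fingers": -1},
  {"slide": [0,0,0],"delta_rot": [0,0,0],"fingers": -1},
  {"slide": [0,0,0],"delta_rot": [0,0,0],"fingers": -1},
  {"slide": [0,0,0],"delta_rot": [0,0,0],"fingers": 0.27},
  {"slide": [0,0,0],"delta_rot": [0,0,0],"fingers": 0.27},
  {"slide": [0,0,0],"delta_rot": [0,0,0],"fingers": 0.27},
  {"slide": [0,0,-0.15],"delta_rot": [0,0,0],"fingers": 0.27},
  {"slide": [0,0,-0.38],"delta_rot": [0,0,0],"fingers": 0.5},
])

```text
time_s: 35.0
tcp_pos: [0.6036, 0.1866, 0.085]
eef_rot: [-179.8, -0.4, -178.8]
contact_force: [1.2, 0.4, 0.5]
gripper_width: 0.0613
gripper_force: 0.0
```

Call:
play_rows([
  {"slide": [0,0,-0.38],"delta_rot": [0,0,0],"fingers": 0.5},
  {"slide": [0,0,-0.36],"delta_rot": [0,0,0],"fingers": 0.5},
  {"slide": [0.059,-0.339,0],"delta_rot": [0,0,0],"fingers": 0.5},
  {"slide": [0.059,-0.339,0],"delta_rot": [0,0,0],"fingers": 0.5},
  {"slide": [0.059,-0.339,0],"delta_rot": [0,0,0],"fingers": 0.5},
  {"slide": [0.059,-0.339,0],"delta_rot": [0,0,0],"fingers": 0.5},
  {"slide": [0,0,0],"delta_rot": [0,0,0],"fingers": 0.5},
  {"slide": [0,0,0],"delta_rot": [0,0,0],"fingers": 0.5},
])

```text
time_s: 36.0
tcp_pos: [0.5746, -0.0165, 0.1983]
eef_rot: [180.0, 0.0, -178.8]
contact_force: [-0.5, -0.7, -0.5]
gripper_width: 0.0657
gripper_force: 0.0
```

```bash
sed -i 's/def reds(c,amin=300)/def reds(c,amin=300,z=.034)/; s/ray(c,ce,.034)\[:2\].round(4)) for ce,st,_ in blobs(m,amin)/ray(c,ce,z)[:2].round(4)) for ce,st,_ in blobs(m,amin)/' h.py
cat >> look.py <<'E'
for x in reds(w,300,.04): print("red@.04",*x)
E
python3 look.py
```

```text
36.0 [ 0.5746 -0.0165  0.1983] [ 180.     0.  -178.8]
red [164.  183.1] 1134 [ 0.5748 -0.1237]
red [287.8 186.2] 1122 [ 0.5754 -0.0143]
red [509.1 224.4] 989 [0.6071 0.1891]
red@.04 [164.  183.1] 1134 [ 0.5733 -0.1217]
red@.04 [287.8 186.2] 1122 [ 0.5738 -0.0144]
red@.04 [509.1 224.4] 989 [0.605  0.1852]
```

Call:
play_rows([
  {"slide": [0.008,0.007,0.2],"delta_rot": [0,0,0],"fingers": 0.5},
  {"slide": [0,0,0.35],"delta_rot": [0,0,0],"fingers": 0.5},
  {"slide": [0,0,0.35],"delta_rot": [0,0,0],"fingers": 0.5},
  {"slide": [0,0,0.22],"delta_rot": [0,0,0],"fingers": 0.5},
  {"slide": [0,0,0.1],"delta_rot": [0,0,0],"fingers": 0.5},
  {"slide": [0,0,0],"delta_rot": [0,0,0],"fingers": 0.5},
  {"slide": [0,0,0],"delta_rot": [0,0,0],"fingers": 0.5},
  {"slide": [0,0,0],"delta_rot": [0,0,0],"fingers": 0.5},
])

```text
time_s: 37.05
tcp_pos: [0.5744, -0.0149, 0.0169]
eef_rot: [180.0, 0.1, -178.8]
contact_force: [1.9, 0.5, 1.1]
gripper_width: 0.0657
gripper_force: 0.0
```

Call:
play_rows([
  {"slide": [0,0,0],"delta_rot": [0,0,0],"fingers": -1},
  {"slide": [0,0,0],"delta_rot": [0,0,0],"fingers": -1},
  {"slide": [0,0,0],"delta_rot": [0,0,0],"fingers": -1},
  {"slide": [0,0,0],"delta_rot": [0,0,0],"fingers": -1},
])

```text
time_s: 37.55
tcp_pos: [0.5735, -0.0153, 0.0156]
eef_rot: [-180.0, 0.0, -178.8]
contact_force: [-1.1, 0.1, 2.9]
gripper_width: 0.0457
gripper_force: 20.0
```

Call:
play_rows([
  {"slide": [0,0,-0.06],"delta_rot": [0,0,0],"fingers": -1},
  {"slide": [0.012,-0.1,0],"delta_rot": [0,0,0],"fingers": -1},
  {"slide": [0.01,-0.1,0],"delta_rot": [0,0,0],"fingers": -1},
  {"slide": [0,0,0],"delta_rot": [0,0,0],"fingers": -1},
  {"slide": [0,0,0.045],"delta_rot": [0,0,0],"fingers": -1},
  {"slide": [0,0,0],"delta_rot": [0,0,0],"fingers": -1},
  {"slide": [0,0,0],"delta_rot": [0,0,0],"fingers": -1},
  {"slide": [0,0,0],"delta_rot": [0,0,0],"fingers": -1},
])

```text
time_s: 38.55
tcp_pos: [0.5709, -0.0451, 0.0176]
eef_rot: [-180.0, 0.0, -178.8]
contact_force: [-1.3, 0.5, -0.3]
gripper_width: 0.0456
gripper_force: 20.0
```

Call:
play_rows([
  {"slide": [0,0,0.013],"delta_rot": [0,0,0],"fingers": -1},
  {"slide": [0,0,0],"delta_rot": [0,0,0],"fingers": -1},
  {"slide": [0,0,0],"delta_rot": [0,0,0],"fingers": 0.27},
  {"slide": [0,0,0],"delta_rot": [0,0,0],"fingers": 0.27},
  {"slide": [0,0,0],"delta_rot": [0,0,0],"fingers": 0.27},
  {"slide": [0,0,-0.15],"delta_rot": [0,0,0],"fingers": 0.27},
  {"slide": [0,0,-0.38],"delta_rot": [0,0,0],"fingers": 0.5},
  {"slide": [0,0,-0.38],"delta_rot": [0,0,0],"fingers": 0.5},
])

```text
time_s: 39.55
tcp_pos: [0.5703, -0.0455, 0.1534]
eef_rot: [-180.0, -0.1, -178.8]
contact_force: [2.2, -0.2, 0.5]
gripper_width: 0.0647
gripper_force: 0.0
```

Call:
play_rows([
  {"slide": [0,0,-0.3],"delta_rot": [0,0,0],"fingers": 0.5},
  {"slide": [-0.067,0.386,0],"delta_rot": [0,0,0],"fingers": 0.5},
  {"slide": [-0.067,0.386,0],"delta_rot": [0,0,0],"fingers": 0.5},
  {"slide": [-0.067,0.386,0],"delta_rot": [0,0,0],"fingers": 0.5},
  {"slide": [-0.067,0.386,0],"delta_rot": [0,0,0],"fingers": 0.5},
  {"slide": [0,0,0],"delta_rot": [0,0,0],"fingers": 0.5},
  {"slide": [0,0,0],"delta_rot": [0,0,0],"fingers": 0.5},
])

```text
time_s: 40.42
tcp_pos: [0.6057, 0.1872, 0.1968]
eef_rot: [-180.0, -0.0, -178.7]
contact_force: [0.3, -1.5, 0.0]
gripper_width: 0.0658
gripper_force: 0.0
```

```bash
python3 look.py
```

```text
40.42 [0.6057 0.1872 0.1968] [-180.    -0.  -178.7]
red [ 13.3 142.5] 1026 [ 0.5728 -0.0451]
red [287.7 187.7] 1096 [0.6073 0.1893]
panel [438.3 206.7] ((621.923583984375, 324.8640441894531), (32.22049331665039, 31.450603485107422), 47.830745697021484)
red@.04 [ 13.3 142.5] 1026 [ 0.5719 -0.0407]
red@.04 [287.7 187.7] 1096 [0.6057 0.1892]
```

Call:
play_rows([
  {"slide": [-0.005,0.006,0.2],"delta_rot": [0,0,0],"fingers": 0.5},
  {"slide": [0,0,0.35],"delta_rot": [0,0,0],"fingers": 0.5},
  {"slide": [0,0,0.35],"delta_rot": [0,0,0],"fingers": 0.5},
  {"slide": [0,0,0.25],"delta_rot": [0,0,0],"fingers": 0.5},
  {"slide": [0,0,0.1],"delta_rot": [0,0,0],"fingers": 0.5},
  {"slide": [0,0,0],"delta_rot": [0,0,0],"fingers": 0.5},
  {"slide": [0,0,0],"delta_rot": [0,0,0],"fingers": 0.5},
  {"slide": [0,0,0],"delta_rot": [0,0,0],"fingers": 0.5},
])

```text
time_s: 41.48
tcp_pos: [0.6077, 0.1885, 0.0114]
eef_rot: [179.9, 0.1, -178.8]
contact_force: [0.8, 0.3, 1.1]
gripper_width: 0.0657
gripper_force: 0.0
```

Call:
play_rows([
  {"slide": [0,0,0],"delta_rot": [0,0,0],"fingers": -1},
  {"slide": [0,0,0],"delta_rot": [0,0,0],"fingers": -1},
  {"slide": [0,0,0],"delta_rot": [0,0,0],"fingers": -1},
  {"slide": [0,0,0],"delta_rot": [0,0,0],"fingers": -1},
])

```text
time_s: 41.98
tcp_pos: [0.6068, 0.1881, 0.0099]
eef_rot: [180.0, 0.0, -178.8]
contact_force: [-0.2, 0.9, 4.0]
gripper_width: 0.0455
gripper_force: 20.0
```

Call:
play_rows([
  {"slide": [0,0,-0.1],"delta_rot": [0,0,0],"fingers": -1},
  {"slide": [0,0,-0.38],"delta_rot": [0,0,0],"fingers": -1},
  {"slide": [0,0,-0.3],"delta_rot": [0,0,0],"fingers": -1},
  {"slide": [0.089,-0.342,0],"delta_rot": [0,0,0],"fingers": -1},
  {"slide": [0.089,-0.342,0],"delta_rot": [0,0,0],"fingers": -1},
  {"slide": [0.089,-0.342,0],"delta_rot": [0,0,0],"fingers": -1},
  {"slide": [0,0,0],"delta_rot": [0,0,0],"fingers": -1},
])

```text
time_s: 42.85
tcp_pos: [0.5687, 0.0303, 0.1276]
eef_rot: [180.0, -0.0, -179.0]
contact_force: [-0.1, 1.0, -1.7]
gripper_width: 0.0453
gripper_force: 20.0
```

Call:
play_rows([
  {"slide": [0,0,0.35],"delta_rot": [0,0,0],"fingers": -1},
  {"slide": [0,0,0.28],"delta_rot": [0,0,0],"fingers": -1},
  {"slide": [0,0,0],"delta_rot": [0,0,0],"fingers": -1},
  {"slide": [0,0,0],"delta_rot": [0,0,0],"fingers": -1},
  {"slide": [0,0,0],"delta_rot": [0,0,0],"fingers": -1},
])

```text
time_s: 43.48
tcp_pos: [0.5714, 0.034, 0.0342]
eef_rot: [179.9, 0.2, -178.8]
contact_force: [-0.0, 0.0, -2.1]
gripper_width: 0.0456
gripper_force: 20.0
```

Call:
play_rows([
  {"slide": [0.008,-0.005,0.11],"delta_rot": [0,0,0],"fingers": -1},
  {"slide": [0,0,0],"delta_rot": [0,0,0],"fingers": -1},
  {"slide": [0,0,0],"delta_rot": [0,0,0],"fingers": -1},
  {"slide": [0,0,0],"delta_rot": [0,0,0],"fingers": -1},
])

```text
time_s: 43.98
tcp_pos: [0.5691, 0.0326, 0.0164]
eef_rot: [180.0, 0.0, -178.8]
contact_force: [0.3, -0.8, -1.5]
gripper_width: 0.0455
gripper_force: 20.0
```

Call:
play_rows([
  {"slide": [0,0,0.005],"delta_rot": [0,0,0],"fingers": -1},
  {"slide": [0,0,0],"delta_rot": [0,0,0],"fingers": 0.27},
  {"slide": [0,0,0],"delta_rot": [0,0,0],"fingers": 0.27},
  {"slide": [0,0,0],"delta_rot": [0,0,0],"fingers": 0.27},
  {"slide": [0,0,-0.15],"delta_rot": [0,0,0],"fingers": 0.27},
  {"slide": [0,0,-0.38],"delta_rot": [0,0,0],"fingers": 0.5},
  {"slide": [0,0,-0.38],"delta_rot": [0,0,0],"fingers": 0.5},
  {"slide": [0,0,-0.33],"delta_rot": [0,0,0],"fingers": 0.5},
])

```text
time_s: 44.98
tcp_pos: [0.5688, 0.0325, 0.2032]
eef_rot: [180.0, 0.1, -178.8]
contact_force: [0.4, 0.9, -0.3]
gripper_width: 0.0654
gripper_force: 0.0
```

```bash
python3 look.py | grep -v "red \["
```

```text
44.98 [0.5688 0.0325 0.2032] [ 1.800e+02  1.000e-01 -1.788e+02]
red@.04 [110.8 186.8] 1096 [ 0.5734 -0.1215]
red@.04 [198.6 186.3] 1100 [ 0.5713 -0.044 ]
red@.04 [286.5 186.2] 1096 [0.5695 0.0335]
```

Call:
play_rows([
  {"slide": [-0.077,0.387,0],"delta_rot": [0,0,0],"fingers": 0.5},
  {"slide": [-0.077,0.387,0],"delta_rot": [0,0,0],"fingers": 0.5},
  {"slide": [-0.077,0.387,0],"delta_rot": [0,0,0],"fingers": 0.5},
  {"slide": [-0.077,0.387,0],"delta_rot": [0,0,0],"fingers": 0.5},
  {"slide": [-0.077,0.387,0],"delta_rot": [0,0,0],"fingers": 0.5},
  {"slide": [0,0,0],"delta_rot": [0,0,-0.93],"fingers": 0.5},
  {"slide": [0,0,0],"delta_rot": [0,0,-0.93],"fingers": 0.5},
  {"slide": [0,0,0],"delta_rot": [0,0,-0.93],"fingers": 0.5},
])

```text
time_s: 46.02
tcp_pos: [0.6202, 0.3242, 0.2]
eef_rot: [-180.0, -0.1, -165.8]
contact_force: [0.3, -0.1, -0.4]
gripper_width: 0.0657
gripper_force: 0.0
```

Call:
play_rows([
  {"slide": [0,0,0],"delta_rot": [0,0,-0.93],"fingers": 0.5},
  {"slide": [0,0,0],"delta_rot": [0,0,-0.93],"fingers": 0.5},
  {"slide": [0,0,0],"delta_rot": [0,0,-0.93],"fingers": 0.5},
  {"slide": [0,0,0],"delta_rot": [0,0,-0.93],"fingers": 0.5},
  {"slide": [0,0,0],"delta_rot": [0,0,-0.93],"fingers": 0.5},
  {"slide": [0,0,0],"delta_rot": [0,0,-0.93],"fingers": 0.5},
  {"slide": [0,0,0],"delta_rot": [0,0,-0.93],"fingers": 0.5},
  {"slide": [0,0,0],"delta_rot": [0,0,-0.93],"fingers": 0.5},
])

```text
time_s: 47.02
tcp_pos: [0.6203, 0.3238, 0.2003]
eef_rot: [180.0, -0.0, -131.8]
contact_force: [0.3, 1.0, -0.1]
gripper_width: 0.0656
gripper_force: 0.0
```

Call:
play_rows([
  {"slide": [0,0,0],"delta_rot": [0,0,0],"fingers": 0.5},
  {"slide": [0,0,0],"delta_rot": [0,0,0],"fingers": 0.5},
])

```text
time_s: 47.28
tcp_pos: [0.6203, 0.3239, 0.2006]
eef_rot: [180.0, -0.0, -132.0]
contact_force: [-0.4, -0.2, -0.2]
gripper_width: 0.0658
gripper_force: 0.0
```

```bash
python3 look.py
```

```text
47.27 [0.6203 0.3239 0.2006] [ 180.   -0. -132.]
panel [284.5 186. ] ((622.2645263671875, 325.0237121582031), (31.27715301513672, 31.653831481933594), 48.045806884765625)
```

Call:
play_rows([
  {"slide": [-0.008,-0.009,0.2],"delta_rot": [0,0,0],"fingers": 0.5},
  {"slide": [0,0,0.35],"delta_rot": [0,0,0],"fingers": 0.5},
  {"slide": [0,0,0.35],"delta_rot": [0,0,0],"fingers": 0.5},
  {"slide": [0,0,0.28],"delta_rot": [0,0,0],"fingers": 0.5},
  {"slide": [0,0,0.1],"delta_rot": [0,0,0],"fingers": 0.5},
  {"slide": [0,0,0],"delta_rot": [0,0,0],"fingers": 0.5},
  {"slide": [0,0,0],"delta_rot": [0,0,0],"fingers": 0.5},
  {"slide": [0,0,0],"delta_rot": [0,0,0],"fingers": 0.5},
])

```text
time_s: 48.32
tcp_pos: [0.6231, 0.3247, 0.011]
eef_rot: [-180.0, 0.2, -131.9]
contact_force: [-0.0, -1.0, -0.4]
gripper_width: 0.0655
gripper_force: 0.0
```

Call:
play_rows([
  {"slide": [0,0,0],"delta_rot": [0,0,0],"fingers": -1},
  {"slide": [0,0,0],"delta_rot": [0,0,0],"fingers": -1},
  {"slide": [0,0,0],"delta_rot": [0,0,0],"fingers": -1},
  {"slide": [0,0,0],"delta_rot": [0,0,0],"fingers": -1},
])

```text
time_s: 48.82
tcp_pos: [0.6223, 0.324, 0.0092]
eef_rot: [-180.0, 0.0, -131.9]
contact_force: [-1.4, 0.5, 3.1]
gripper_width: 0.0438
gripper_force: 20.0
```

Call:
play_rows([
  {"slide": [0,0,-0.1],"delta_rot": [0,0,0],"fingers": -1},
  {"slide": [0,0,-0.38],"delta_rot": [0,0,0.93],"fingers": -1},
  {"slide": [0,0,-0.38],"delta_rot": [0,0,0.93],"fingers": -1},
  {"slide": [0,0,0],"delta_rot": [0,0,0.93],"fingers": -1},
  {"slide": [0,0,0],"delta_rot": [0,0,0.93],"fingers": -1},
  {"slide": [0,0,0],"delta_rot": [0,0,0.93],"fingers": -1},
  {"slide": [0,0,0],"delta_rot": [0,0,0.93],"fingers": -1},
  {"slide": [0,0,0],"delta_rot": [0,0,0.93],"fingers": -1},
])

```text
time_s: 49.82
tcp_pos: [0.6221, 0.3239, 0.1387]
eef_rot: [180.0, 0.0, -161.9]
contact_force: [-0.4, 0.5, -1.9]
gripper_width: 0.0435
gripper_force: 20.0
```

Call:
play_rows([
  {"slide": [0,0,0],"delta_rot": [0,0,0.93],"fingers": -1},
  {"slide": [0,0,0],"delta_rot": [0,0,0.93],"fingers": -1},
  {"slide": [0,0,0],"delta_rot": [0,0,0.93],"fingers": -1},
  {"slide": [0,0,0],"delta_rot": [0,0,0.93],"fingers": -1},
  {"slide": [0,0,0],"delta_rot": [0,0,0],"fingers": -1},
])

```text
time_s: 50.45
tcp_pos: [0.6222, 0.3239, 0.1386]
eef_rot: [180.0, 0.0, -178.8]
contact_force: [0.2, 0.2, -1.1]
gripper_width: 0.0436
gripper_force: 20.0
```

Call:
play_rows([
  {"slide": [0.114,-0.372,0],"delta_rot": [0,0,0],"fingers": -1},
  {"slide": [0.114,-0.372,0],"delta_rot": [0,0,0],"fingers": -1},
  {"slide": [0.114,-0.372,0],"delta_rot": [0,0,0],"fingers": -1},
  {"slide": [0.114,-0.372,0],"delta_rot": [0,0,0],"fingers": -1},
  {"slide": [0.114,-0.372,0],"delta_rot": [0,0,0],"fingers": -1},
  {"slide": [0.114,-0.372,0],"delta_rot": [0,0,0],"fingers": -1},
  {"slide": [0.114,-0.372,0],"delta_rot": [0,0,0],"fingers": -1},
  {"slide": [0.114,-0.372,0],"delta_rot": [0,0,0],"fingers": -1},
])

```text
time_s: 51.45
tcp_pos: [0.4943, -0.1269, 0.1387]
eef_rot: [-180.0, 0.1, -178.6]
contact_force: [1.6, -0.0, -0.9]
gripper_width: 0.0441
gripper_force: 20.0
```

Call:
play_rows([
  {"slide": [0,0,0],"delta_rot": [0,0,0],"fingers": -1},
  {"slide": [0,0,0],"delta_rot": [0,0,0],"fingers": -1},
  {"slide": [0,0,0],"delta_rot": [0,0,0],"fingers": -1},
])

```text
time_s: 51.82
tcp_pos: [0.4954, -0.1244, 0.1381]
eef_rot: [180.0, 0.0, -178.7]
contact_force: [0.2, 0.2, -0.7]
gripper_width: 0.0439
gripper_force: 20.0
```

Call:
play_rows([
  {"slide": [0.005,-0.003,0.35],"delta_rot": [0,0,0],"fingers": -1},
  {"slide": [0,0,0.3],"delta_rot": [0,0,0],"fingers": -1},
  {"slide": [0,0,0.08],"delta_rot": [0,0,0],"fingers": -1},
  {"slide": [0,0,0.05],"delta_rot": [0,0,0],"fingers": -1},
  {"slide": [0,0,0],"delta_rot": [0,0,0],"fingers": -1},
  {"slide": [0,0,0],"delta_rot": [0,0,0],"fingers": -1},
  {"slide": [0,0,0],"delta_rot": [0,0,0],"fingers": -1},
])

```text
time_s: 52.7
tcp_pos: [0.4948, -0.1257, 0.0219]
eef_rot: [180.0, 0.1, -178.8]
contact_force: [-0.2, -0.2, -0.7]
gripper_width: 0.044
gripper_force: 20.0
```

Call:
play_rows([
  {"slide": [0.002,0.006,0.04],"delta_rot": [0,0,0],"fingers": -1},
  {"slide": [0,0,0],"delta_rot": [0,0,0],"fingers": -1},
  {"slide": [0,0,0],"delta_rot": [0,0,0],"fingers": -1},
  {"slide": [0,0,0],"delta_rot": [0,0,0],"fingers": -1},
])

```text
time_s: 53.2
tcp_pos: [0.4942, -0.1248, 0.015]
eef_rot: [180.0, 0.0, -178.8]
contact_force: [2.0, 0.2, 1.4]
gripper_width: 0.044
gripper_force: 20.0
```

Call:
play_rows([
  {"slide": [0,0,0],"delta_rot": [0,0,0],"fingers": 0.25},
  {"slide": [0,0,0],"delta_rot": [0,0,0],"fingers": 0.25},
  {"slide": [0,0,0],"delta_rot": [0,0,0],"fingers": 0.25},
  {"slide": [0,0,-0.15],"delta_rot": [0,0,0],"fingers": 0.25},
  {"slide": [0,0,-0.38],"delta_rot": [0,0,0],"fingers": 0.5},
  {"slide": [0,0,-0.38],"delta_rot": [0,0,0],"fingers": 0.5},
  {"slide": [0,0,-0.33],"delta_rot": [0,0,0],"fingers": 0.5},
])

```text
time_s: 54.08
tcp_pos: [0.4937, -0.1249, 0.2032]
eef_rot: [180.0, 0.1, -178.8]
contact_force: [1.3, 0.4, -0.2]
gripper_width: 0.066
gripper_force: 0.0
```

Call:
play_rows([
  {"slide": [0.041,0.363,0],"delta_rot": [0,0,0],"fingers": 0.5},
  {"slide": [0.041,0.363,0],"delta_rot": [0,0,0],"fingers": 0.5},
  {"slide": [0.041,0.363,0],"delta_rot": [0,0,0],"fingers": 0.5},
  {"slide": [0.041,0.363,0],"delta_rot": [0,0,0],"fingers": 0.5},
  {"slide": [0.041,0.363,0],"delta_rot": [0,0,0],"fingers": 0.5},
  {"slide": [0.041,0.363,0],"delta_rot": [0,0,0],"fingers": 0.5},
  {"slide": [0.041,0.363,0],"delta_rot": [0,0,0],"fingers": 0.5},
  {"slide": [0.041,0.363,0],"delta_rot": [0,0,0],"fingers": 0.5},
])

```text
time_s: 55.08
tcp_pos: [0.4347, 0.3113, 0.201]
eef_rot: [180.0, 0.0, -178.8]
contact_force: [0.8, 0.2, 0.4]
gripper_width: 0.0661
gripper_force: 0.0
```

Call:
play_rows([
  {"slide": [0,0,0],"delta_rot": [0,0,-0.96],"fingers": 0.5},
  {"slide": [0,0,0],"delta_rot": [0,0,-0.96],"fingers": 0.5},
  {"slide": [0,0,0],"delta_rot": [0,0,-0.96],"fingers": 0.5},
  {"slide": [0,0,0],"delta_rot": [0,0,-0.96],"fingers": 0.5},
  {"slide": [0,0,0],"delta_rot": [0,0,-0.96],"fingers": 0.5},
  {"slide": [0,0,0],"delta_rot": [0,0,-0.96],"fingers": 0.5},
  {"slide": [0,0,0],"delta_rot": [0,0,-0.96],"fingers": 0.5},
  {"slide": [0,0,0],"delta_rot": [0,0,0],"fingers": 0.5},
])

```text
time_s: 56.08
tcp_pos: [0.4352, 0.3094, 0.2008]
eef_rot: [-180.0, -0.0, -148.0]
contact_force: [-0.2, -0.4, 0.5]
gripper_width: 0.0656
gripper_force: 0.0
```

```bash
python3 look.py
```

```text
56.08 [0.4352 0.3094 0.2008] [-180.   -0. -148.]
panel [284.5 185.1] ((436.8371887207031, 309.6642150878906), (32.18101501464844, 31.640188217163086), 32.024620056152344)
```

Call:
play_rows([
  {"slide": [-0.005,-0.01,0.2],"delta_rot": [0,0,0],"fingers": 0.5},
  {"slide": [0,0,0.35],"delta_rot": [0,0,0],"fingers": 0.5},
  {"slide": [0,0,0.35],"delta_rot": [0,0,0],"fingers": 0.5},
  {"slide": [0,0,0.28],"delta_rot": [0,0,0],"fingers": 0.5},
  {"slide": [0,0,0.1],"delta_rot": [0,0,0],"fingers": 0.5},
  {"slide": [0,0,0],"delta_rot": [0,0,0],"fingers": 0.5},
  {"slide": [0,0,0],"delta_rot": [0,0,0],"fingers": 0.5},
  {"slide": [0,0,0],"delta_rot": [0,0,0],"fingers": 0.5},
])

```text
time_s: 57.12
tcp_pos: [0.4375, 0.3097, 0.0105]
eef_rot: [179.9, 0.2, -148.0]
contact_force: [-0.4, 0.3, -0.2]
gripper_width: 0.0657
gripper_force: 0.0
```

Call:
play_rows([
  {"slide": [0,0,0],"delta_rot": [0,0,0],"fingers": -1},
  {"slide": [0,0,0],"delta_rot": [0,0,0],"fingers": -1},
  {"slide": [0,0,0],"delta_rot": [0,0,0],"fingers": -1},
  {"slide": [0,0,0],"delta_rot": [0,0,0],"fingers": -1},
])

```text
time_s: 57.62
tcp_pos: [0.4369, 0.3088, 0.0092]
eef_rot: [180.0, 0.0, -148.0]
contact_force: [-2.3, 0.1, 4.1]
gripper_width: 0.0441
gripper_force: 20.0
```

Call:
play_rows([
  {"slide": [0,0,-0.1],"delta_rot": [0,0,0],"fingers": -1},
  {"slide": [0,0,-0.38],"delta_rot": [0,0,0.96],"fingers": -1},
  {"slide": [0,0,-0.38],"delta_rot": [0,0,0.96],"fingers": -1},
  {"slide": [0,0,0],"delta_rot": [0,0,0.96],"fingers": -1},
  {"slide": [0,0,0],"delta_rot": [0,0,0.96],"fingers": -1},
  {"slide": [0,0,0],"delta_rot": [0,0,0.96],"fingers": -1},
  {"slide": [0,0,0],"delta_rot": [0,0,0.96],"fingers": -1},
  {"slide": [0,0,0],"delta_rot": [0,0,0.96],"fingers": -1},
])

```text
time_s: 58.62
tcp_pos: [0.4367, 0.3086, 0.1387]
eef_rot: [180.0, 0.0, -178.9]
contact_force: [0.1, 0.1, -0.7]
gripper_width: 0.0441
gripper_force: 20.0
```

Call:
play_rows([
  {"slide": [0,0,0],"delta_rot": [0,0,0],"fingers": -1},
  {"slide": [0,0,0],"delta_rot": [0,0,0],"fingers": -1},
])

```text
time_s: 58.88
tcp_pos: [0.4368, 0.3087, 0.1383]
eef_rot: [180.0, 0.0, -178.7]
contact_force: [0.1, -0.0, -0.7]
gripper_width: 0.0438
gripper_force: 20.0
```

Call:
play_rows([
  {"slide": [-0.064,-0.371,0],"delta_rot": [0,0,0],"fingers": -1},
  {"slide": [-0.064,-0.371,0],"delta_rot": [0,0,0],"fingers": -1},
  {"slide": [-0.064,-0.371,0],"delta_rot": [0,0,0],"fingers": -1},
  {"slide": [-0.064,-0.371,0],"delta_rot": [0,0,0],"fingers": -1},
  {"slide": [-0.064,-0.371,0],"delta_rot": [0,0,0],"fingers": -1},
  {"slide": [0,0,0],"delta_rot": [0,0,0],"fingers": -1},
  {"slide": [0,0,0],"delta_rot": [0,0,0],"fingers": -1},
])

```text
time_s: 59.75
tcp_pos: [0.4908, 0.0313, 0.138]
eef_rot: [180.0, 0.0, -178.8]
contact_force: [0.4, -0.6, -1.1]
gripper_width: 0.0437
gripper_force: 20.0
```

Call:
play_rows([
  {"slide": [0,0,0.35],"delta_rot": [0,0,0],"fingers": -1},
  {"slide": [0,0,0.3],"delta_rot": [0,0,0],"fingers": -1},
  {"slide": [0,0,0.08],"delta_rot": [0,0,0],"fingers": -1},
  {"slide": [0,0,0.05],"delta_rot": [0,0,0],"fingers": -1},
  {"slide": [0,0,0],"delta_rot": [0,0,0],"fingers": -1},
  {"slide": [0,0,0],"delta_rot": [0,0,0],"fingers": -1},
  {"slide": [0,0,0],"delta_rot": [0,0,0],"fingers": -1},
])

```text
time_s: 60.62
tcp_pos: [0.4913, 0.0318, 0.0219]
eef_rot: [180.0, 0.1, -178.8]
contact_force: [-0.2, -0.6, -0.8]
gripper_width: 0.0436
gripper_force: 20.0
```

Call:
play_rows([
  {"slide": [0.001,-0.003,0.04],"delta_rot": [0,0,0],"fingers": -1},
  {"slide": [0,0,0],"delta_rot": [0,0,0],"fingers": -1},
  {"slide": [0,0,0],"delta_rot": [0,0,0],"fingers": -1},
  {"slide": [0,0,0],"delta_rot": [0,0,0],"fingers": -1},
])

```text
time_s: 61.12
tcp_pos: [0.4909, 0.0312, 0.015]
eef_rot: [180.0, 0.0, -178.8]
contact_force: [0.8, 1.1, 1.2]
gripper_width: 0.0437
gripper_force: 20.0
```

Call:
play_rows([
  {"slide": [0,0,0],"delta_rot": [0,0,0],"fingers": 0.25},
  {"slide": [0,0,0],"delta_rot": [0,0,0],"fingers": 0.25},
  {"slide": [0,0,0],"delta_rot": [0,0,0],"fingers": 0.25},
  {"slide": [0,0,-0.15],"delta_rot": [0,0,0],"fingers": 0.25},
  {"slide": [0,0,-0.38],"delta_rot": [0,0,0],"fingers": 0.5},
  {"slide": [0,0,-0.38],"delta_rot": [0,0,0],"fingers": 0.5},
  {"slide": [0,0,-0.38],"delta_rot": [0,0,0],"fingers": 0.5},
])

```text
time_s: 62.0
tcp_pos: [0.4901, 0.0309, 0.2103]
eef_rot: [180.0, -0.0, -178.8]
contact_force: [1.7, 0.7, -0.2]
gripper_width: 0.0658
gripper_force: 0.0
```

Call:
play_rows([
  {"slide": [-0.125,-0.255,0],"delta_rot": [0,0,0],"fingers": 0.5},
  {"slide": [-0.125,-0.255,0],"delta_rot": [0,0,0],"fingers": 0.5},
  {"slide": [0,0,0],"delta_rot": [0,0,0],"fingers": 0.5},
  {"slide": [0,0,0],"delta_rot": [0,0,0],"fingers": 0.5},
])

```text
time_s: 62.5
tcp_pos: [0.5293, -0.0447, 0.208]
eef_rot: [180.0, -0.1, -178.8]
contact_force: [0.4, 0.3, 0.1]
gripper_width: 0.0653
gripper_force: 0.0
```

```bash
python3 look.py | grep -v "red \["; python3 - <<'E'
from h import *
w=wristcam()
for x in panels(w,300,.04): print("panel@.04",*x)
for x in inl2(w,150,430,40,150): print("inlay",*x)
cv2.imwrite("pics/w6.png",w["image"])
E
```

```text
62.5 [ 0.5293 -0.0447  0.208 ] [ 1.800e+02 -1.000e-01 -1.788e+02]
panel [374.8 142.9] ((491.6722717285156, 33.447845458984375), (31.6148624420166, 32.67041015625), 1.2047299146652222)
panel [195.1 142.8] ((494.56964111328125, -125.23635864257812), (32.436614990234375, 33.01180648803711), 1.1949224472045898)
red@.04 [201.5 228.9] 949 [ 0.5732 -0.1217]
red@.04 [285.  228.3] 947 [ 0.571  -0.0442]
red@.04 [368.6 228.2] 960 [0.5694 0.0334]
panel@.04 [374.5 142.7] ((490.8743591308594, 32.07744598388672), (31.05514907836914, 31.962615966796875), 1.2571204900741577)
panel@.04 [194.4 142.4] ((493.863037109375, -123.79508972167969), (31.865991592407227, 32.343082427978516), 1.2573845386505127)
inlay [289.4  56. ] 9233 [ 0.4193 -0.0431] [ 26.7 252.8] 1.3
inlay [284.6 130.4] 2119 [ 0.4851 -0.046 ] [34.6 52.7] 1.3
inlay [194.1 137.9] 769 [ 0.494  -0.1321] [21.7 31.6] 1.0
inlay [374.8 138. ] 754 [0.4903 0.04  ] [20.8 31.4] 1.3
```

View pics/w6.png

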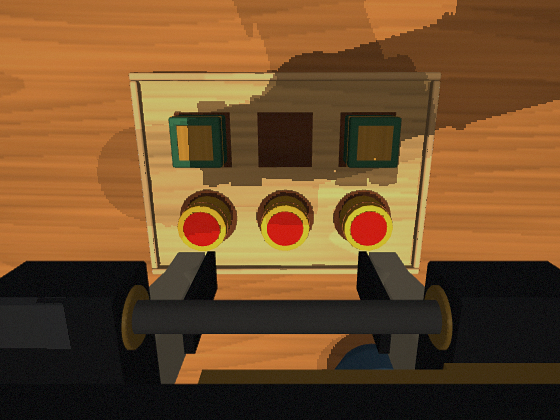

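The wrist view shows all five tins seated: rounds at (202,229), (285,228), (369,228) and squares at (195,142), (375,142). All are within about 1 mm of their inlays. Now back to the lamp.

Call:
play_rows([
  {"slide": [0.04,-0.388,0],"delta_rot": [0,0,0],"fingers": 0.5},
  {"slide": [0.04,-0.388,0],"delta_rot": [0,0,0],"fingers": 0.5},
  {"slide": [0.04,-0.388,0],"delta_rot": [0,0,0],"fingers": 0.5},
  {"slide": [0.04,-0.388,0],"delta_rot": [0,0,0],"fingers": 0.5},
  {"slide": [0.04,-0.388,0],"delta_rot": [0,0,0],"fingers": 0.5},
  {"slide": [0.04,-0.388,0],"delta_rot": [0,0,0],"fingers": 0.5},
  {"slide": [0,0,0],"delta_rot": [0,0,0],"fingers": 0.5},
])

```text
time_s: 63.48
tcp_pos: [0.5003, -0.3969, 0.2075]
eef_rot: [180.0, -0.1, -179.0]
contact_force: [0.3, 0.3, 0.7]
gripper_width: 0.0655
gripper_force: 0.0
```

Call:
play_rows([
  {"slide": [0,0,0],"delta_rot": [0,0,0.97],"fingers": 0},
  {"slide": [0,0,0],"delta_rot": [0,0,0.97],"fingers": 0},
  {"slide": [0,0,0],"delta_rot": [0,0,0.97],"fingers": 0},
  {"slide": [0,0,0],"delta_rot": [0,0,0.97],"fingers": 0},
  {"slide": [0,0,0],"delta_rot": [0,0,0.97],"fingers": 0},
  {"slide": [0,0,0],"delta_rot": [0,0,0.97],"fingers": 0},
  {"slide": [0,0,0],"delta_rot": [0,0,0.97],"fingers": 0},
])

```text
time_s: 64.35
tcp_pos: [0.5016, -0.3927, 0.2086]
eef_rot: [180.0, 0.0, 150.1]
contact_force: [0.6, -0.5, -0.4]
gripper_width: 0.0439
gripper_force: 0.0
```

Call:
play_rows([
  {"slide": [0,0,0],"delta_rot": [0,0,0.97],"fingers": 0},
  {"slide": [0,0,0],"delta_rot": [0,0,0.97],"fingers": 0},
  {"slide": [0,0,0],"delta_rot": [0,0,0.97],"fingers": 0},
  {"slide": [0,0,0],"delta_rot": [0,0,0.97],"fingers": 0},
  {"slide": [0,0,0],"delta_rot": [0,0,0.97],"fingers": 0},
  {"slide": [0,0,0],"delta_rot": [0,0,0.97],"fingers": 0},
  {"slide": [0,0,0],"delta_rot": [0,0,0.97],"fingers": 0},
])

```text
time_s: 65.22
tcp_pos: [0.5017, -0.3927, 0.2086]
eef_rot: [180.0, -0.0, 118.9]
contact_force: [0.1, 0.6, -0.3]
gripper_width: 0.044
gripper_force: 0.0
```

Call:
play_rows([
  {"slide": [0,0,0],"delta_rot": [0,0,0.97],"fingers": 0},
  {"slide": [0,0,0],"delta_rot": [0,0,0.97],"fingers": 0},
  {"slide": [0,0,0],"delta_rot": [0,0,0.97],"fingers": 0},
  {"slide": [0,0,0],"delta_rot": [0,0,0.97],"fingers": 0},
  {"slide": [0,0,0],"delta_rot": [0,0,0.97],"fingers": 0},
  {"slide": [0,0,0],"delta_rot": [0,0,0.97],"fingers": 0},
  {"slide": [0,0,0],"delta_rot": [0,0,0.97],"fingers": 0},
  {"slide": [0,0,0],"delta_rot": [0,0,0],"fingers": 0},
])

```text
time_s: 66.22
tcp_pos: [0.5016, -0.393, 0.2086]
eef_rot: [180.0, -0.0, 88.0]
contact_force: [0.1, -0.3, 0.7]
gripper_width: 0.0438
gripper_force: 0.0
```

```bash
python3 - <<'E'
from h import *
s=r.get_state(); print(s["time_s"],s["tcp_pos"],s["eef_rot"],s["joints"][5])
w=wristcam(); H,S,V=hsv(w); k=np.zeros(V.shape,bool); k[120:225,220:345]=1
for ce,st,m in blobs(k&(V<70),200): print("bar",ce.round(1),st[4],worldrect(w,m,.065))
E
```

```text
66.225 [ 0.50155404 -0.39304526  0.20861007] [ 1.79988937e+02 -5.65024056e-03  8.79685914e+01] -161.45537587750667
bar [280.8 147.7] 1333 ((497.0919494628906, -376.60333251953125), (80.05215454101562, 100.29815673828125), 88.23727416992188)
bar [286.  186.1] 896 ((500.48760986328125, -393.009521484375), (56.83464050292969, 13.894259452819824), 88.36792755126953)
```

Call:
play_rows([
  {"slide": [-0.008,-0.004,0.3],"delta_rot": [0,0,0],"fingers": 0},
  {"slide": [0,0,0.3],"delta_rot": [0,0,0],"fingers": 0},
  {"slide": [0,0,0.3],"delta_rot": [0,0,0],"fingers": 0},
  {"slide": [0,0,0.18],"delta_rot": [0,0,0],"fingers": 0},
  {"slide": [0,0,0],"delta_rot": [0,0,0],"fingers": 0},
  {"slide": [0,0,0],"delta_rot": [0,0,0],"fingers": 0},
], squeeze=30)

```text
time_s: 67.03
tcp_pos: [0.5014, -0.3958, 0.0477]
eef_rot: [179.9, 0.0, 87.9]
contact_force: [-0.0, -0.7, 0.1]
gripper_width: 0.0437
gripper_force: 0.0
```

Call:
play_rows([
  {"slide": [0,0,0],"delta_rot": [0,0,0],"fingers": -1},
  {"slide": [0,0,0],"delta_rot": [0,0,0],"fingers": -1},
  {"slide": [0,0,0],"delta_rot": [0,0,0],"fingers": -1},
  {"slide": [0,0,0],"delta_rot": [0,0,0],"fingers": -1},
  {"slide": [0,0,0],"delta_rot": [0,0,0],"fingers": -1},
  {"slide": [0,0,0],"delta_rot": [0,0,0],"fingers": -1},
])

```text
time_s: 67.78
tcp_pos: [0.5009, -0.3958, 0.0469]
eef_rot: [180.0, 0.0, 87.9]
contact_force: [1.4, 0.9, 3.6]
gripper_width: 0.0137
gripper_force: 30.0
```

Call:
play_rows([
  {"slide": [0,0,0],"delta_rot": [0,0,-1],"fingers": -1},
  {"slide": [0,0,0],"delta_rot": [0,0,-1],"fingers": -1},
  {"slide": [0,0,0],"delta_rot": [0,0,-1],"fingers": -1},
  {"slide": [0,0,0],"delta_rot": [0,0,-1],"fingers": -1},
  {"slide": [0,0,0],"delta_rot": [0,0,-1],"fingers": -1},
  {"slide": [0,0,0],"delta_rot": [0,0,-1],"fingers": -1},
  {"slide": [0,0,0],"delta_rot": [0,0,-1],"fingers": -1},
  {"slide": [0,0,0],"delta_rot": [0,0,-1],"fingers": -1},
])

```text
time_s: 68.78
tcp_pos: [0.5016, -0.3957, 0.0468]
eef_rot: [179.9, 0.1, 124.7]
contact_force: [3.9, 2.6, 3.4]
gripper_width: 0.0139
gripper_force: 30.2
```

Call:
play_rows([
  {"slide": [0,0,0],"delta_rot": [0,0,-1],"fingers": -1},
  {"slide": [0,0,0],"delta_rot": [0,0,-1],"fingers": -1},
  {"slide": [0,0,0],"delta_rot": [0,0,-1],"fingers": -1},
  {"slide": [0,0,0],"delta_rot": [0,0,-1],"fingers": -1},
  {"slide": [0,0,0],"delta_rot": [0,0,-1],"fingers": -1},
  {"slide": [0,0,0],"delta_rot": [0,0,-1],"fingers": -1},
  {"slide": [0,0,0],"delta_rot": [0,0,-1],"fingers": -1},
  {"slide": [0,0,0],"delta_rot": [0,0,-1],"fingers": -1},
])

```text
time_s: 69.78
tcp_pos: [0.502, -0.3951, 0.0469]
eef_rot: [179.9, 0.2, 161.3]
contact_force: [4.8, 5.5, 3.1]
gripper_width: 0.0141
gripper_force: 31.2
```

Call:
play_rows([
  {"slide": [0,0,0],"delta_rot": [0,0,-1],"fingers": -1},
  {"slide": [0,0,0],"delta_rot": [0,0,-1],"fingers": -1},
  {"slide": [0,0,0],"delta_rot": [0,0,-1],"fingers": -1},
  {"slide": [0,0,0],"delta_rot": [0,0,-1],"fingers": -1},
  {"slide": [0,0,0],"delta_rot": [0,0,-1],"fingers": -1},
  {"slide": [0,0,0],"delta_rot": [0,0,-1],"fingers": -1},
  {"slide": [0,0,0],"delta_rot": [0,0,-1],"fingers": -1},
  {"slide": [0,0,0],"delta_rot": [0,0,-1],"fingers": -1},
])

```text
time_s: 70.78
tcp_pos: [0.5019, -0.3944, 0.0468]
eef_rot: [180.0, 0.1, -162.0]
contact_force: [4.2, 9.3, 4.7]
gripper_width: 0.0136
gripper_force: 30.1
```

Call:
play_rows([
  {"slide": [0,0,0],"delta_rot": [0,0,-1],"fingers": -1},
  {"slide": [0,0,0],"delta_rot": [0,0,-1],"fingers": -1},
  {"slide": [0,0,0],"delta_rot": [0,0,-1],"fingers": -1},
  {"slide": [0,0,0],"delta_rot": [0,0,-1],"fingers": -1},
  {"slide": [0,0,0],"delta_rot": [0,0,-1],"fingers": -1},
  {"slide": [0,0,0],"delta_rot": [0,0,-1],"fingers": -1},
  {"slide": [0,0,0],"delta_rot": [0,0,-1],"fingers": -1},
  {"slide": [0,0,0],"delta_rot": [0,0,-1],"fingers": -1},
])

```text
time_s: 71.78
tcp_pos: [0.5014, -0.394, 0.0468]
eef_rot: [-180.0, 0.1, -125.3]
contact_force: [2.1, 10.8, 7.6]
gripper_width: 0.0139
gripper_force: 30.0
```

Call:
play_rows([
  {"slide": [0,0,0],"delta_rot": [0,0,-0.7],"fingers": -1},
  {"slide": [0,0,0],"delta_rot": [0,0,0],"fingers": -1},
  {"slide": [0,0,0],"delta_rot": [0,0,0],"fingers": -1},
])

```text
time_s: 72.15
tcp_pos: [0.5014, -0.3939, 0.0468]
eef_rot: [-180.0, 0.1, -122.3]
contact_force: [3.5, 10.8, 8.2]
gripper_width: 0.0135
gripper_force: 30.0
```

Call:
play_rows([
  {"slide": [0,0,0],"delta_rot": [0,0,0],"fingers": 0},
  {"slide": [0,0,0],"delta_rot": [0,0,0],"fingers": 0},
  {"slide": [0,0,0],"delta_rot": [0,0,0],"fingers": 0},
  {"slide": [0,0,-0.1],"delta_rot": [0,0,0],"fingers": 0.5},
  {"slide": [0,0,-0.37],"delta_rot": [0,0,0],"fingers": 1},
  {"slide": [0,0,-0.37],"delta_rot": [0,0,0],"fingers": 1},
  {"slide": [0,0,-0.37],"delta_rot": [0,0,0],"fingers": 1},
  {"slide": [0,0,0],"delta_rot": [0,0,0],"fingers": 1},
])

```text
time_s: 73.15
tcp_pos: [0.5026, -0.3973, 0.235]
eef_rot: [-179.4, 0.0, -122.2]
contact_force: [-0.1, 0.3, -1.9]
gripper_width: 0.0857
gripper_force: 0.0
```

```bash
python3 - <<'E'
from h import *
s=r.get_state(); print(s["time_s"],s["tcp_pos"],s["eef_rot"])
w=wristcam()["image"][90:260,180:400]; c=r.capture("top")
cv2.imwrite("pics/fin.png",np.vstack([cv2.resize(w,(560,int(170*560/220))),c["image"][100:260]]))
for x in reds(c,40,.04): print("red@.04",*x)
for x in panels(c,20,.04): print(*x)
E
```

```text
73.15 [ 0.50257913 -0.39729103  0.23500995] [-1.79384817e+02  2.63231940e-02 -1.22245516e+02]
red@.04 [226.  193.8] 95 [0.5695 0.0316]
[224.9 224.1] ((491.5999450683594, 30.14599609375), (36.392398834228516, 35.561527252197266), 2.8312971591949463)
```

View pics/fin.png

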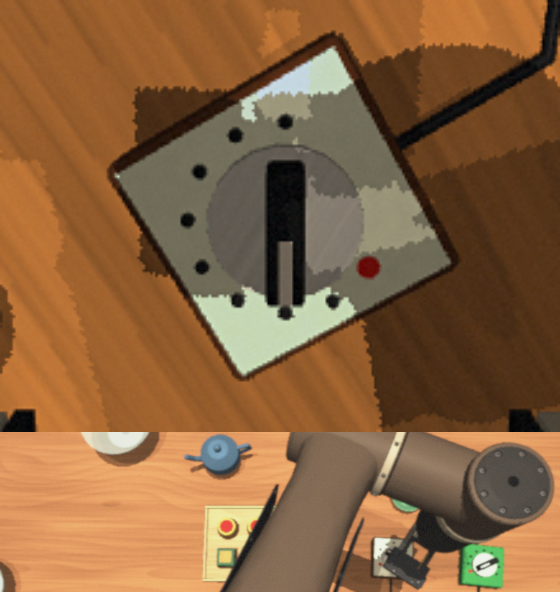

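The dial pointer (285,280) is on the second dot (285,312), counting from red (368,267), so it is at setting 2. Before handing in, I'll check the tins numerically in the scene view.

```bash
python3 - <<'E'
from h import *
c=r.capture("scene")
for x in reds(c,30,.04): print("red",*x)
for x in panels(c,20,.04): print(*x)
E
```

```text
red [460.6   1.6] 33 [-3.8002 -3.4707]
red [193.3 196.1] 98 [ 0.7345 -0.2971]
red [276.7 213.8] 53 [ 0.574  -0.1253]
red [292.8 230.1] 65 [ 0.5719 -0.0466]
red [310.5 248.2] 82 [0.5703 0.0313]
```

```bash
python3 - <<'E'
from h import *
c=r.capture("scene"); cv2.imwrite("pics/sc.png",cv2.resize(c["image"][180:300,220:400],None,fx=4,fy=4,interpolation=2))
for p in((.4945,-.1248,.04),(.4909,.0312,.04)):
    q=np.array(c["R"])@p+c["t"]; print(4*(c["fx"]*q[0]/q[2]+c["cx"]-220),4*(c["fy"]*q[1]/q[2]+c["cy"]-180))
E
```

```text
336.1920566682668 106.41797505410716
479.17244788610674 235.6083639488279
```

View pics/sc.png

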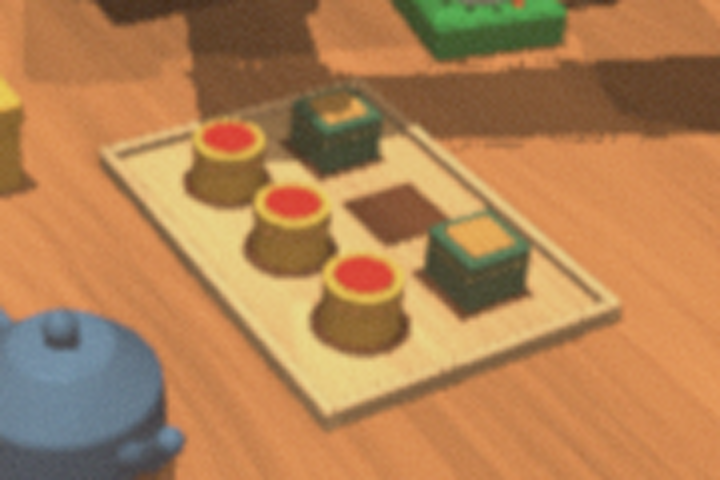

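The crop shows all five tins on their inlays, with the square lids at (337,107) and (479,237), where they should be. I'm handing the job in.

```bash
python3 -c "
from plant import r
print(r.close_job())"
```

```text
the job is handed in; nothing more can be done
None
```

The job is handed in: the lamp went to setting 7, all five tins present (three round, two square) were set within about 1 mm of their inlay centres, with the squares lined up, and the lamp was then turned back to setting 2. One round tin got knocked aside partway through and was put back.

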